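Take the cells out of the label printer and lock them in the used-battery case

ROBOT

A 6-joint arm with a two-finger parallel gripper is mounted at the origin on a cart in front of the work surface, level with it; the furniture and walls round the work are solid. World frame = base frame: x ahead of the robot, y to its left, z up, the work surface at z = 0. Lengths are in m, angles in rad, forces in N, time in s.
With the tool pointing down it reaches from about 0.25 to 0.775 m from the base axis. Payload 4 kg.
Tool frame: the origin (TCP) lies at the very end of the fingers, on their centre line; the grasp point (between the pads) lies 19 mm behind it; z points along the fingers, y is the line along which they close (so a half turn about z gives the same grasp; the last joint's range is limited). The gripper opens to 94 mm and grips with 3 to 60 N. Pads are 16 mm wide; open, the fingers measure 119 mm over their backs; the gripper's body (75 mm by 177 mm) begins 78 mm behind the grasp point.
Start: joints at [1.221, 0.087, 1.371, -0, 1.684, -0.103], TCP at [0.134, 0.533, 0.206] pointing down, gripper open.
Joint ranges: [-3.1, 3.1], [-0.76, 2.03], [0.27, 2.55], [-1.08, 4.22], [0.17, 2.65], [-2.57, 2.57]. Speed limits (rad/s): [2.79, 2.79, 3.14, 3.14, 3.14, 3.14].

INTERFACE

Orientations are given as [roll, pitch, yaw] about the fixed x, y, z axes, in that order (R = Rz(yaw) Ry(pitch) Rx(roll)).
In Python, from bench import robot, vision gives the robot as it stands.
- The arm moves only by the shell command python3 -m crank 'ROWS'. ROWS is JSON, a list of rows, each a list of 3 entries, a list of its own where there are three numbers: the closure, from 0 (fully open) to 1 (shut), then the shift along the tool's x, y, z in m, then the turn, a rotation vector about the tool's x, y, z in degrees. A call has 1 to 8 rows; each row shifts and turns the commanded pose from where the row before left it, along the tool's axes as they then stand; what a row does not reach is not made up. A row lasts 1/10 s, in which the tool goes at most 50 mm and 8.59 degrees, less where a joint would pass 70% of its speed; a pose out of reach is approached as far as the arm can. A call with a gripper value outside its range is refused whole. The fingers move at their own pace and stop on an object; the grip force is fixed at half the most. Time passes only in rows, so rows that do not move let the fingers close. It gives the time, the measured TCP pose, the force, the opening and the grip force at its end, in the units of the state.
- robot.get_obs(): the state, without advancing time (a new reading comes with each control period).
- vision.snapshot(name): name is "side" or "top"; returns a dict with "color" (480x640x3 uint8, red, green, blue), "z_map" (480x640 float32, m along the optical axis (not along the pixel's ray), 0 where there is no reading), "fx", "fy", "cx", "cy" (pixels), "dist" ([k1, k2, p1, p2, k3] as OpenCV has them; the pictures are not rectified), "R" (3x3) and "t" (3): a world point X has camera coordinates R X + t. Camera axes: x right, y down, z forward; pixel columns grow to the right and rows downward; lengths in m; the calibration is good to about 2 mm. A picture is of the moment at which its call begins.
- robot.close_job(): hands the job in; it is judged then, once.
The state is a dict: "time": time; "joint_positions": joint angles; "qvel": joint speeds; "joint_torque": joint torques, N m; "tool_pos": TCP position; "ee_rot": TCP orientation; "wrist_force": force on the tool from outside, world axes, zero at the start; "wrist_torque": the same for the moment, N m; "width": finger opening in m; "finger_force": force on a finger pad.
Only numpy, scipy, OpenCV 4.12 (cv2) and the standard library are available. Lean on these libraries where they do the work, as an engineer would, in place of code of your own. Each camera call takes 0.05 s, during which the arm holds its last target. There are 200 camera calls.

TASK

The label printer lying on its face is going into storage, so its batteries must come out: squeeze the two side tabs of the battery cover together and lift the cover off without wrenching it, swing the hasp of the used-battery case off its catch and open the lid, and put every battery, those in the printer and those lying about on the desk, into the case. Then snap the cover back onto the empty printer with both tabs sprung out again, shut the case and swing the hasp back down over the catch. Leave the other things on the desk where they are; the printer and the case stay where they stand.

Things in the scene. Friction and masses are not known exactly. Their poses are not given: they have to be found in the camera images.
- case: Grey steel used-battery case, fixed to the desk: box 110 (x) by 200 (y) by 64 mm high, walls and floor 4 mm, with a hinged lid. Origin: centre of its underside; x points from its front (hasp side, towards the robot) to the hinge, z up. A catch lug, 12 wide and 6 mm high, sticks out 15 mm from its front at z = 37.5 mm, y = -55 mm.
- lid_hinge (a point): Middle of the lid's hinge line, which runs along the case's y; case frame (57, 0, 65) mm.
- case_lid (a joint): Lid angle: 0 shut, grows as the front edge goes up and back, to 1.85 rad. A stiff hinge: the lid stays where it is left and takes 2 to 4 N at the lift grips. The hasp over the catch holds it shut; with the hasp hanging down it cannot be shut past the catch: keep the hasp swung up meanwhile.
- lid_grip (a point): Middle of the lid's lift grip, on its front edge at case y = +55 mm: a steel bar 34 mm long along the case's y, 12 mm thick, 22 mm in front of the lid's edge, 138 mm from the lid's hinge line and 62 mm over the desk with the lid shut. Its ends are rounded and free. Pinched by its ends from above it turns in the fingers.
- hasp_hinge (a point): Middle of the hasp's hinge line on the lid's front edge, along the case's y; with the lid shut at case frame (-62, -55, 63) mm. It moves with the lid.
- hasp (a joint): Hasp angle relative to the lid: 0 hanging straight down, its window (16 wide, 11 mm high) over the catch lug when the lid is shut; grows as its lower end swings out to the front and up, to 2.5 rad (folded up over the lid's edge). Clear of the lug from about 0.5 rad. It stays where it is left (1 N moves it). Starts within 0.04 rad of 0.
- hasp_lip (a point): Middle of the lip at the lower end of the hasp's 24 mm wide strap: a round steel bar 32 mm long along the case's y, 10 mm thick, ends rounded and free. With the hasp down it is 18 mm in front of and 40 mm below the hasp's hinge line: 23 mm over the desk, 25 mm in front of the case. Pinched by its ends from above it turns in the fingers.
- printer: White label printer lying on its face, fixed. Origin: on the desk below the middle of the cover's seat; y along it to the head, z up. Tail (x -42 to 42, y -62 to 64 mm): flat top 34 mm up, where the cover sits. Head (x -50 to 50, y 64 to 126 mm) 61 mm high. Two slots (x 18 to 30.5 mm either side, y -12 to 12 mm) take the cover's legs, whose hooks hold under the slots' outer edges.
- cover: Dark grey clip-on battery cover, cap 52 (x) by 62 (y) by 21.5 mm high, about 0.1 kg, with a black ribbed tab at each x side. Origin: centre of the cap's underside; seated at printer frame (0, 0, 34) mm, x and y along the printer's (or half a turn round). Hooked legs reach 10.5 mm below the underside; on the desk it stands on them, underside 10.5 mm up. Legs have 3 mm room in the slots.
- tab_a (a joint): Tab on the cover's -x side: 0 sprung out (hooked), 0.0065 m fully in; hook free from 0.0032 m. The tabs are 20 mm wide along y, 2.5 to 18.5 mm above the cover's underside, 63 mm over both outsides. Pressed in together (9 N each, 50 mm over both) they free the cover, which lifts in the same grasp.
- tab_b (a joint): Tab on the cover's +x side, like the other. Keep both pressed while lowering the cover back on, let go when it sits: the hooks then spring out under the slots' edges.
- cell_1: AA battery, 15 mm thick, 50 mm long along its y; origin at the middle of its underside (7.5 mm below its axis). Lies in the printer under the cover, along y at printer x = -13 mm, its underside 34 mm over the desk. Contacts 3 mm high stand just past its ends; beyond them the top is free, so that it can be taken by its ends from above.
- cell_2: AA battery, 15 mm thick, 50 mm long along its y; origin at the middle of its underside (7.5 mm below its axis). If present, in the printer beside cell_1, at x = +13 mm.
- cell_3: AA battery, 15 mm thick, 50 mm long along its y; origin at the middle of its underside (7.5 mm below its axis). If present, loose on the desk between the printer and the case.
- cell_4: AA battery, 15 mm thick, 50 mm long along its y; origin at the middle of its underside (7.5 mm below its axis). If present, loose on the desk between the printer and the case.
- cell_5: AA battery, 15 mm thick, 50 mm long along its y; origin at the middle of its underside (7.5 mm below its axis). If present, loose on the desk between the printer and the case.
- eraser: Eraser, 19x38x12 mm, to be left alone; origin at the middle of its underside.
- stamp: Rubber stamp with an upright handle, 30x46x56 mm, to be left alone; origin at the middle of its underside.
- tape: Tape in a round dispenser, 62x75x24 mm, to be left alone; origin at the middle of its underside.
- usb_stick: USB stick, 52x18x9 mm, to be left alone; origin at the middle of its underside.
- sharpener: Pencil sharpener, 15x25x13 mm, to be left alone; origin at the middle of its underside.
- highlighter: Highlighter pen, 120x17x16 mm, to be left alone; origin at the middle of its underside.
- glue_stick: Standing glue stick, 26 mm thick, 87 mm high, to be left alone; origin at the middle of its underside.

How it is judged:
By the outcome, as a careful person would: the job done as asked, in the order asked, and still so for the second after the job is handed in, with the robot touching nothing.
Of cell_2, cell_3, cell_4, cell_5 only 1 to 3 are there at a start; the rules pass over those that are not, and their reading is None.
At some moment in a run one of cell_3, cell_4, cell_5 may be knocked a few centimetres aside while the robot is not near it.
Once in a run the grip may slacken for a moment while it holds something.
It also fails if it takes over 210 s, if anything falls off the work surface, if the arm or the gripper's body presses on something with over 40 N, if the wrist force passes 120 N, or if a joint passes its speed limit or range.

## Working session

There is one attempt and no reset: what is moved stays moved. The work goes in short steps, Python scripts to look and compute and a shell command to move; the robot and the scene stay as the last step left them, time stands still between calls to the robot, and variables do not carry over. Pictures are saved under pics/ and viewed, at most 14 in all, crops included, and the job is handed in when it is done.

```bash
ls; mkdir -p pics; cat > h.py <<'E'
import numpy as np, cv2
from scipy.spatial.transform import Rotation as Rn
from bench import robot, vision
def snap(n):
    s=vision.snapshot(n); return s
def world(s):
    h,w=s["z_map"].shape
    u,v=np.meshgrid(np.arange(w),np.arange(h))
    K=np.array([[s["fx"],0,s["cx"]],[0,s["fy"],s["cy"]],[0,0,1.]])
    p=cv2.undistortPoints(np.stack([u,v],-1).reshape(-1,1,2).astype(np.float64),K,np.array(s["dist"],float)).reshape(h,w,2)
    z=s["z_map"].astype(float)
    C=np.dstack([p[...,0]*z,p[...,1]*z,z])
    W=(C-np.array(s["t"]))@np.array(s["R"])
    W[z==0]=np.nan
    return W
def save(s,name): cv2.imwrite("pics/"+name,s["color"][...,::-1])
def obs():
    o=robot.get_obs(); return o
E
python3 - <<'E'
from h import *
for n in("top","side"):
    s=snap(n); save(s,n+"0.png"); np.savez("/tmp/"+n+"0.npz",**s)
    print(n,s["fx"],s["dist"],-np.array(s["R"]).T@np.array(s["t"]))
print(obs())
E
```

```text
pics
top 530.9711093115825 [0.04390005 0.         0.         0.         0.        ] [-0.04140209  0.01583115  1.42848418]
side 481.11134804019025 [-0.10065437  0.          0.          0.          0.        ] [ 0.05393779 -0.76487812  0.67795282]
{'time': 0.1, 'joint_positions': array([ 1.22091296e+00,  8.78912730e-02,  1.37210559e+00, -5.80943390e-06,
        1.68358306e+00, -1.03083811e-01]), 'qvel': array([-0.00123042, -0.00023806, -0.00400239, -0.00106433, -0.00029012,
       -0.00257587]), 'joint_torque': array([ 1.44445872e-03, -3.41254234e+01, -3.03301549e+01,  7.19201728e-02,
        3.04137392e-02, -8.90265687e-05]), 'tool_pos': array([0.13419423, 0.53287049, 0.2044144 ]), 'ee_rot': array([-3.13961534e+00, -1.98749312e-04,  2.89479226e+00]), 'wrist_force': array([ 0.27220278, -0.17332404,  0.32750454]), 'wrist_torque': array([-0.02644837,  0.01213591,  0.00864032]), 'finger_force': 0.0, 'width': 0.0941111382468491}
```

View pics/top0.png

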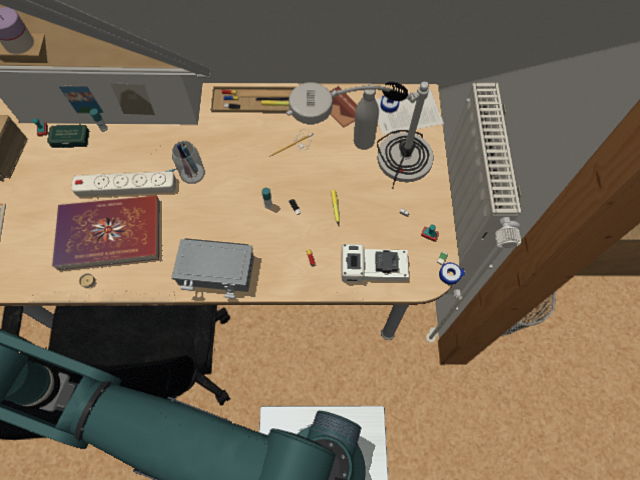

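View pics/side0.png

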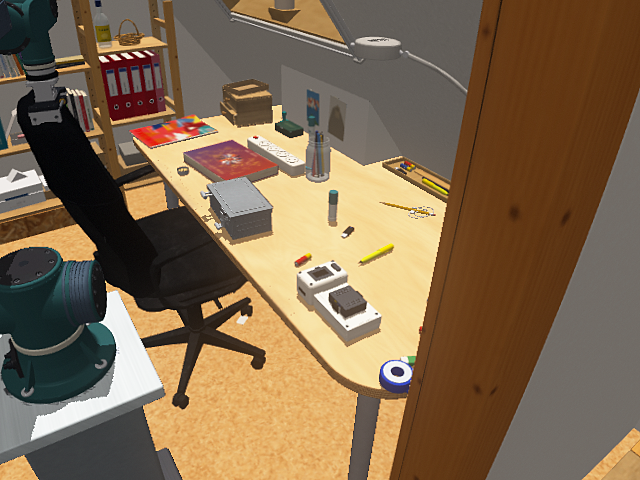

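The top view shows the case at about (213,265), the printer at (375,263) with its cover at (387,262), and one red loose cell at (310,258). The distractors lie around y=205 px, with the stamp, tape and eraser on the right. The side view agrees. Next I measure the poses.

```bash
python3 - <<'E'
from h import *
d=np.load("/tmp/top0.npz"); s={k:d[k] for k in d}; W=world(s); np.save("/tmp/W.npy",W)
c=s["color"]
im=c[225:310,160:470,::-1]
cv2.imwrite("pics/c0.png",cv2.resize(im,None,fx=2.55,fy=2.55,interpolation=cv2.INTER_CUBIC))
def rect(mask,name):
    p=W[mask]; p=p[~np.isnan(p[:,0])]
    r=cv2.minAreaRect((p[:,:2]*1000).astype(np.float32)); print(name,len(p),r,"z",np.percentile(p[:,2],[5,50,95]))
v,u=np.mgrid[:480,:640]
Z=W[...,2]
def box(u0,u1,v0,v1): return (u>=u0)&(u<u1)&(v>=v0)&(v<v1)
print("desk",np.nanmedian(Z[box(280,300,220,240)]))
rect(box(165,260,232,300)&(Z>0.058)&(Z<.075),"case lid")
rect(box(165,260,270,305)&(Z>0.01)&(Z<.058),"case low")
B=box(335,415,235,290)
rect(B&(Z>0.056)&(Z<.066),"head")
rect(B&(Z>0.03)&(Z<.038),"tail")
rect(B&(Z>0.04)&(c.max(2)<110)&(u>370),"cover")
rect(B&(Z>0.028),"printer")
rect(box(300,320,245,270)&(Z>0.006),"cell")
rect(box(300,320,245,270)&(c[...,0]>c[...,2].astype(int)+110),"cellcol")
rect(box(328,345,185,228)&(Z>0.006),"highl")
rect(box(285,303,195,218)&(Z>0.005),"usb")
rect(box(258,275,183,212)&(Z>0.07),"glue")
rect(box(397,412,205,218)&(Z>0.006),"sharp")
rect(box(418,442,222,244)&(Z>0.006),"stamp")
rect(box(438,466,260,288)&(Z>0.01),"tape")
rect(box(436,452,250,264)&(Z>0.006),"eraser")
E
```

```text
desk 0.0006418711510114961
case lid 3030 ((513.9392700195312, 302.78704833984375), (206.44168090820312, 150.91342163085938), 84.44359588623047) z [0.0642371  0.07001721 0.07407184]
case low 387 ((475.3759460449219, 306.8048095703125), (87.3156509399414, 257.97161865234375), 1.2151942253112793) z [0.01256806 0.0288799  0.05536818]
head 655 ((535.6778564453125, -135.08908081054688), (155.01519775390625, 94.9410629272461), 89.90660095214844) z [0.05621915 0.0584411  0.06281803]
tail 650 ((533.4256591796875, -151.3348388671875), (92.30379486083984, 190.67236328125), 1.5901027917861938) z [0.0307371  0.03469924 0.03766395]
cover 425 ((534.2041015625, -192.92005920410156), (82.75634002685547, 68.42351531982422), 88.60629272460938) z [0.04705783 0.05620669 0.06123655]
printer 1992 ((534.1558227539062, -151.03042602539062), (187.81117248535156, 100.68830871582031), 88.908447265625) z [0.03107542 0.05208278 0.06111043]
cell 104 ((564.8179321289062, 33.27617645263672), (52.54246139526367, 75.7316665649414), 89.85865020751953) z [0.00613807 0.01249848 0.01887812]
cellcol 42 ((562.885986328125, 
[... 436 characters left out ...]
62, 161.7065887451172), (23.66649055480957, 23.444543838500977), 83.4943618774414) z [0.07188074 0.08528335 0.08957841]
sharp 48 ((715.7892456054688, -253.40863037109375), (37.26205062866211, 40.9726676940918), 89.3129653930664) z [0.00630834 0.01143937 0.0162813 ]
stamp 203 ((639.9365234375, -319.72900390625), (65.09938049316406, 62.182376861572266), 84.9388198852539) z [0.00696456 0.01651246 0.05654148]
tape 371 ((513.0432739257812, -364.3010559082031), (83.01016235351562, 63.47886657714844), 65.29952239990234) z [0.01214961 0.02291454 0.02920322]
eraser 93 ((558.68603515625, -354.3641052246094), (43.27337646484375, 40.40618896484375), 7.85794734954834) z [0.00683247 0.01222714 0.02423021]
```

View pics/c0.png

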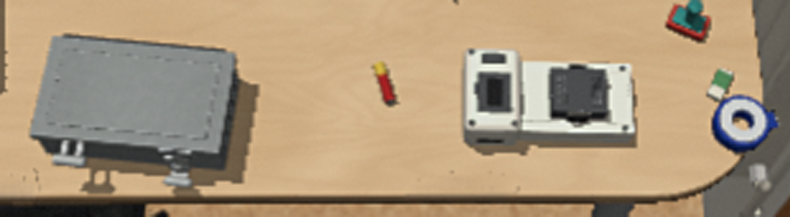

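```bash
cat >> h.py <<'E'
from scipy.optimize import minimize
SS=4
def proj(s,P):
    K=np.array([[s["fx"],0,s["cx"]],[0,s["fy"],s["cy"]],[0,0,1.]])
    return cv2.projectPoints(np.asarray(P,float).reshape(-1,1,3),cv2.Rodrigues(np.array(s["R"],float))[0],np.array(s["t"],float),K,np.array(s["dist"],float))[0].reshape(-1,2)
def corners(b): return np.array([[x,y,z] for x in b[:2] for y in b[2:4] for z in b[4:]])
def place(P,q):
    c,n=np.cos(q[2]),np.sin(q[2]); P=np.asarray(P,float)
    return np.c_[q[0]+c*P[:,0]-n*P[:,1],q[1]+n*P[:,0]+c*P[:,1],P[:,2]]
def render(s,boxes,q,roi):
    u0,u1,v0,v1=roi; im=np.zeros(((v1-v0)*SS,(u1-u0)*SS),np.uint8)
    for b in boxes:
        p=(proj(s,place(corners(b),q))-[u0-.5,v0-.5])*SS
        cv2.fillConvexPoly(im,cv2.convexHull(np.round(p*16).astype(np.int32)),255,shift=4)
    return cv2.resize(im,(u1-u0,v1-v0),interpolation=cv2.INTER_AREA)/255.
def fit(views,boxes,q0):
    # views: (snapshot, mask full, roi, ignore full)
    def f(q): return sum(np.abs(render(s,boxes,q,r)-m[r[2]:r[3],r[0]:r[1]])[~ig[r[2]:r[3],r[0]:r[1]]].sum() for s,m,r,ig in views)
    best=None
    for k in range(3):
        q0=q0 if best is None else best.x
        best=minimize(f,q0,method="Nelder-Mead",options=dict(initial_simplex=np.array(q0)+np.array([[0,0,0],[.006,0,0],[0,.006,0],[0,0,.05]]),xatol=1e-4,fatol=.05))
    return best.x,best.fun
E
python3 - <<'E'
from h import *
S={}
for n in("top","side"):
    d=np.load(f"/tmp/{n}0.npz"); S[n]={k:d[k] for k in d}
def rb(n): c=S[n]["color"].astype(int); return c[...,0]-c[...,2],c
no=np.zeros((480,640),bool)
mt=rb("top")[0]<28; ms=rb("side")[0]<28
cv2.imwrite("pics/m.png",np.hstack([mt[225:310,160:470]*255,ms[170:350,200:390][:85]*255]).astype(np.uint8))
pr=[[-.042,.042,-.062,.064,0,.034],[-.05,.05,.064,.126,0,.061],[-.026,.026,-.031,.031,.034,.0555]]
rt=(335,418,236,292); rs=(290,385,255,345)
for v in ([(S["top"],mt,rt,no)],[(S["side"],ms,rs,no)],[(S["top"],mt,rt,no),(S["side"],ms,rs,no)]):
    print("printer",fit(v,pr,[.534,-.195,0]))
ca=[[-.055,.055,-.1,.1,0,.064],[-.06,.06,-.102,.102,.064,.070]]
rt=(165,262,232,286); rs=(205,285,172,250)
ig=no.copy(); ig[172:250,200:222]=1   # grips
igt=no.copy(); igt[278:,:]=1
for v in ([(S["top"],mt,rt,igt)],[(S["side"],ms,rs,ig)],[(S["top"],mt,rt,igt),(S["side"],ms,rs,ig)]):
    print("case",fit(v,ca,[.52,.3,-.09]))
def red(n): a,c=rb(n); return a>105
ce=[[-.0065,.0065,-.025,.025,0.001,.014]]
rt=(298,324,242,274); rs=(285,320,245,272)
for v in ([(S["top"],red("top"),rt,no)],[(S["side"],red("side"),rs,no)],[(S["top"],red("top"),rt,no),(S["side"],red("side"),rs,no)]):
    print("cell",fit(v,ce,[.563,.033,.3]))
for n,b in (("top",(160,470,225,310)),("side",(200,390,170,350))):
    s=S[n]; im=s["color"][...,::-1].copy()
im=S["side"]["color"][170:350,190:390,::-1]; cv2.imwrite("pics/c1.png",cv2.resize(im,None,fx=3.3,fy=3.3,interpolation=cv2.INTER_CUBIC))
E
```

```text
printer (array([ 0.53634999, -0.18327661, -0.02265643]), np.float64(156.01568627450982))
printer (array([ 0.53430793, -0.17670455, -0.06512952]), np.float64(1573.4823529411765))
printer (array([ 0.5353268 , -0.18186383, -0.03551198]), np.float64(1793.494117647059))
case (array([ 0.52600943,  0.3019658 , -0.09676563]), np.float64(51.50588235294118))
case (array([ 0.52263427,  0.30772745, -0.11546313]), np.float64(93.80392156862744))
case (array([ 0.52446971,  0.30366014, -0.11835609]), np.float64(228.35686274509806))
cell (array([0.58317336, 0.02806568, 0.31842218]), np.float64(110.75686274509803))
cell (array([0.57371651, 0.05585143, 0.14677295]), np.float64(132.38039215686274))
cell (array([ 0.57770498,  0.05761644, -0.0030995 ]), np.float64(211.81960784313725))
```

View pics/c1.png

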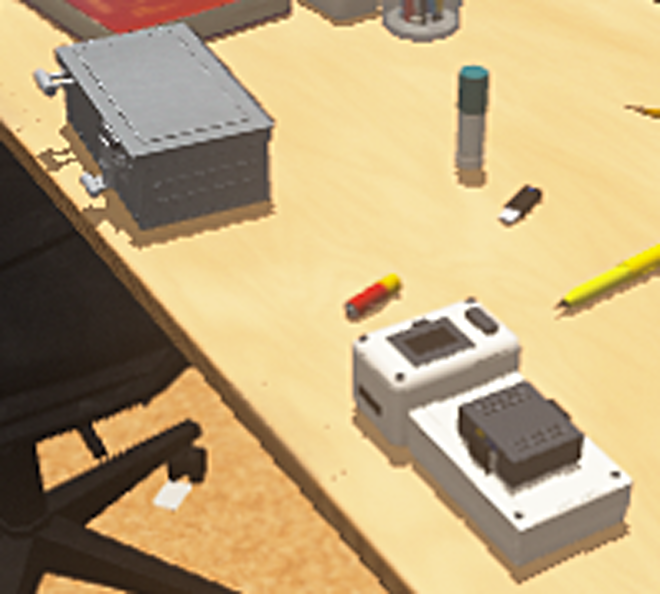

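The side crop shows the case with its hasp and grip, and the cell lying yellow end away at crop (373,296). The printer cover has its tabs at its near and far sides. My masks need better colour thresholds.

```bash
cat > fit0.py <<'E'
from h import *
S={}
for n in("top","side"):
    d=np.load(f"/tmp/{n}0.npz"); S[n]={k:d[k] for k in d}
no=np.zeros((480,640),bool)
hsv={n:cv2.cvtColor(S[n]["color"],cv2.COLOR_RGB2HSV) for n in S}
for n,p in (("top",[(285,235),(360,283),(375,270),(352,255),(310,262),(308,252),(413,272)]),("side",[(320,230),(330,300),(345,320),(305,258),(340,288)])):
    for u,v in p: print(n,u,v,S[n]["color"][v,u],hsv[n][v,u])
m={n:hsv[n][...,1]<70 for n in S}
pr=[[-.042,.042,-.062,.064,0,.034],[-.05,.05,.064,.126,0,.061],[-.026,.026,-.031,.031,.034,.0555]]
rt=(335,418,236,292); rs=(290,385,258,345)
igs=no.copy(); 
V=[(S["top"],m["top"],rt,no)],[(S["side"],m["side"],rs,igs)]
for v in (V[0],V[1],V[0]+V[1]): print("printer",fit(v,pr,[.534,-.195,0]))
mc={n:(hsv[n][...,1]>175)&((hsv[n][...,0]<30)|(hsv[n][...,0]>170)) for n in S}
ce=[[-.006,.006,-.025,.025,0.001,.0145]]
rt=(298,324,242,274); rs=(285,320,250,270)
V=[(S["top"],mc["top"],rt,no)],[(S["side"],mc["side"],rs,no)]
for v in (V[0],V[1],V[0]+V[1]): print("cell",fit(v,ce,[.563,.033,.3]))
print([x[a[2]:a[3],a[0]:a[1]].sum() for x,a in ((mc["top"],rt),(mc["side"],rs))])
for b,r in ((mc["top"],rt),):
    for row in b[r[2]:r[3],r[0]:r[1]]: print("".join(".#"[i] for i in row.astype(int)))
E
python3 fit0.py
```

```text
top 285 235 [207 177 137] [ 17  86 207]
top 360 283 [109  93  72] [ 17  87 109]
top 375 270 [155 157 146] [ 35  18 157]
top 352 255 [55 55 56] [120   5  56]
top 310 262 [133  56  50] [  2 159 133]
top 308 252 [208 179  68] [ 24 172 208]
top 413 272 [209 178 138] [ 17  87 209]
side 320 230 [247 225 162] [ 22  88 247]
side 330 300 [76 61 50] [13 87 76]
side 345 320 [223 213 196] [ 19  31 223]
side 305 258 [172  56  43] [  3 191 172]
side 340 288 [209 201 186] [ 20  28 209]
printer (array([ 0.53689371, -0.18160899, -0.00755824]), np.float64(119.07843137254903))
printer (array([ 0.53454208, -0.17776229, -0.05019513]), np.float64(730.5529411764705))
printer (array([ 0.53515848, -0.1816889 , -0.03512367]), np.float64(912.7098039215687))
cell (array([0.56557634, 0.03593801, 0.3297097 ]), np.float64(100.32156862745099))
cell (array([ 0.60433333,  0.101     , -0.51111111]), np.float64(66.0))
cell (array([ 0.62368237,  0.08822853, -1.30912707]), np.float64(101.0))
[np.int64(35), np.int64(66)]
..........................
..........................
..........................
..........................
..........................
..........................
..........................
..........................
..........................
.........#................
..........................
............#.............
..........####............
..........####............
...........###............
...........###............
............###...........
............###...........
............###...........
............####..........
.............###..........
.............###..........
..........................
..........................
..........................
..........................
..........................
..........................
..........................
..........................
..........................
..........................
```

```bash
sed -i '/^for n,p/,/^    for u/d; /^for b,r in/,$d' fit0.py; sed -i 's/\[...,1\]>175)/[...,1]>115)/; s/V\[0\]+V\[1\]): print("printer"/V[0]+V[1]): print("printer"/' fit0.py
cat >> fit0.py <<'E'
rs=(290,385,258,345)
R=render(S["side"],pr,[.5355,-.182,-.03],rs); M=m["side"][258:345,290:385]
for a in range(0,87,4): print("".join(" .o#"[int(M[a,b])+2*int(R[a,b]>.5)] for b in range(0,95,2)))
r=(298,324,242,274);R=render(S["top"],ce,[.563,.033,.3],r);M=mc["top"][242:274,298:324]
for a in range(0,32): print("".join(" .o#"[int(M[a,b])+2*int(R[a,b]>.5)] for b in range(0,26)))
E
python3 fit0.py
```

```text
printer (array([ 0.53689371, -0.18160899, -0.00755824]), np.float64(119.07843137254903))
printer (array([ 0.53454208, -0.17776229, -0.05019513]), np.float64(730.5529411764705))
printer (array([ 0.53515848, -0.1816889 , -0.03512367]), np.float64(912.7098039215687))
cell (array([0.56301476, 0.0337474 , 0.33588686]), np.float64(120.51764705882351))
cell (array([0.55686495, 0.0356506 , 0.3814465 ]), np.float64(150.2))
cell (array([0.56208176, 0.03243593, 1.90243267]), np.float64(57.7764705882353))
[np.int64(72), np.int64(121)]
                    oooo                        
   .          oooo######ooo                     
        oooo#########o####ooo                   
    oo#########ooo######o###ooo                 
    ########oooooo###########oo                 
    #########################oo                 
    #########################oo                 
    ###########################o                
    #o###########################o              
     ##o###########################o            
       #############oo###############o          
         ###########oooo########
[... 416 characters left out ...]
                    #####ooo             
                             o                  
                          
                          
                          
                          
                          
                          
                          
          ..              
        .....             
        .....             
         .....            
         .....   oooo     
         .....ooooooo     
          ####ooooooo     
       ooo#####ooooooo    
    oooooo#####ooooooo    
    ooooooo#####ooooo     
    ooooooo#####oo        
    ooooooo###..          
    ooooooo ....          
     oo     .....         
            .....         
             ..
```

```bash
sed -i '/^rs=(290,385,258,345)$/,$d' fit0.py; sed -i 's/^m={.*$/&\ndef fill(x,r):\n    y=np.zeros(x.shape,np.uint8); y[r[2]:r[3],r[0]:r[1]]=x[r[2]:r[3],r[0]:r[1]]; y=cv2.morphologyEx(y,cv2.MORPH_CLOSE,np.ones((5,5)))\n    c=max(cv2.findContours(y,0,2)[0],key=cv2.contourArea); y[:]=0; cv2.drawContours(y,[c],-1,1,-1); return y>0/; s/\[.563,.033,.3\]/[.563,.033,1.9]/; s/^igs=.*$/m={"top":fill(m["top"],rt),"side":fill(m["side"],rs)}; igs=no/' fit0.py
cat >> fit0.py <<'E'
# cover alone (dark) 
c2=[[-.026,.026,-.031,.031,.034,.0555],[-.0315,.0315,-.01,.01,.0365,.0525]]
for n,r in (("top",(368,402,243,278)),("side",(325,368,280,320))):
    mk=fill(S[n]["color"].max(2)<110,r); v=[(S[n],mk,r,no)]; print("cover",n,mk.sum(),fit(v,c2,[.535,-.185,0]))
E
python3 fit0.py
```

```text
printer (array([ 0.53693728, -0.18211081, -0.00640972]), np.float64(116.89019607843136))
printer (array([ 0.53454208, -0.17776229, -0.05019513]), np.float64(363.55294117647065))
printer (array([ 0.5352015 , -0.18113022, -0.0312684 ]), np.float64(549.2156862745098))
cell (array([0.56644755, 0.03374586, 1.86270766]), np.float64(17.38823529411765))
cell (array([0.56063147, 0.03212891, 1.93574185]), np.float64(33.31372549019608))
cell (array([0.5620688 , 0.03239113, 1.90315513]), np.float64(57.83529411764706))
[np.int64(72), np.int64(121)]
cover top 464 (array([ 0.53439581, -0.18330329, -0.01506131]), np.float64(33.98823529411764))
cover side 786 (array([ 0.53135716, -0.18070065, -0.01178279]), np.float64(74.69019607843137))
```

```bash
cat > to.py <<'E'
import sys
from h import *
# python3 to.py x y z yawdeg : remaining turn (deg, tool axes), then shift in the tool axes AFTER that turn (mm)
x,y,z,yaw=map(float,sys.argv[1:5]); o=obs(); R=Rn.from_euler("xyz",o["ee_rot"]); T=Rn.from_euler("xyz",[180,0,yaw],degrees=True)
print("turn",np.round((R.inv()*T).as_rotvec(degrees=True),1),"shift",np.round(T.inv().apply(np.array([x,y,z])-o["tool_pos"])*1000,1),"at",np.round(o["tool_pos"],4),"q",np.round(o["joint_positions"],2),"t",round(o["time"],1),"F",np.round(o["wrist_force"],1),"w",round(o["width"],4),"ff",round(o["finger_force"],1))
E
python3 -m crank '[[0,[0,0,0],[0,0,8.5]],[0,[0,0,0],[0,0,8.5]],[0,[0,0,0],[0,0,8.5]],[0,[0,0,0],[0,0,8.5]],[0,[0,0,0],[0,0,8.5]],[0,[0,0,0],[0,0,8.5]],[0,[0,0,0],[0,0,8.5]],[0,[0,0,0],[0,0,8.5]]]'
python3 -m crank '[[0,[0,0,0],[0,0,8.5]],[0,[0,0,0],[0,0,0]]]'
python3 to.py .534 -.182 .15 89
```

```text
time: 0.9
tool_pos: [0.1343, 0.533, 0.2048]
ee_rot: [-3.141, 0.001, 1.702]
wrist_force: [0.2, -0.0, -0.7]
width: 0.0938
finger_force: 0.0
time: 1.1
tool_pos: [0.1343, 0.5331, 0.2049]
ee_rot: [-3.141, 0.001, 1.56]
wrist_force: [0.6, -0.0, -0.0]
width: 0.0945
finger_force: 0.0
turn [-0.   0.1  0.4] shift [-708.   412.1   54.9] at [0.1343 0.5331 0.2049] q [ 1.22  0.09  1.37 -0.    1.68  1.23] t 1.1 F [ 0.6 -0.  -0. ] w 0.0945 ff 0.0
```

```bash

python3 -m crank '[[0,[-0.039,0.023,0],[0,0,0]],[0,[-0.039,0.023,0],[0,0,0]],[0,[-0.039,0.023,0],[0,0,0]],[0,[-0.039,0.023,0],[0,0,0]],[0,[-0.039,0.023,0],[0,0,0]],[0,[-0.039,0.023,0],[0,0,0]],[0,[-0.039,0.023,0],[0,0,0]],[0,[-0.039,0.023,0],[0,0,0]]]' >/dev/null
python3 -m crank '[[0,[-0.039,0.023,0],[0,0,0]],[0,[-0.039,0.023,0],[0,0,0]],[0,[-0.039,0.023,0],[0,0,0]],[0,[-0.039,0.023,0],[0,0,0]],[0,[-0.039,0.023,0],[0,0,0]],[0,[-0.039,0.023,0],[0,0,0]],[0,[-0.039,0.023,0],[0,0,0]],[0,[-0.039,0.023,0],[0,0,0]]]' >/dev/null
python3 -m crank '[[0,[-0.039,0.023,0.02],[0,0,0]],[0,[-0.039,0.023,0.02],[0,0,0]],[0,[0,0,0],[0,0,0]],[0,[0,0,0],[0,0,0]]]' >/dev/null
python3 to.py .534 -.182 .0375 89
```

```text
turn [-0.2 -0.1  0.4] shift [ -8.6  -5.7 126.1] at [ 0.5398 -0.1735  0.1636] q [-0.41  0.14  1.4   0.    1.61 -0.4 ] t 3.1 F [-0.5  0.1 -0.1] w 0.094 ff 0.0
```

```bash

python3 -m crank '[[0,[-0.009,-0.006,0.02],[0,0,0.4]],[0,[0,0,0.03],[0,0,0]],[0,[0,0,0.03],[0,0,0]],[0,[0,0,0.03],[0,0,0]],[0,[0,0,0],[0,0,0]],[0,[0,0,0],[0,0,0]]]' >/dev/null
python3 to.py .534 -.182 .0385 89
python3 - <<'E'
from h import *
s=snap("side"); im=s["color"][200:350,260:420,::-1]; cv2.imwrite("pics/c2.png",cv2.resize(im,None,fx=4,fy=4,interpolation=cv2.INTER_CUBIC))
E
```

```text
turn [0.1 0.  0.1] shift [-0.9 -0.6 18.5] at [ 0.5346 -0.1811  0.057 ] q [-0.43  0.19  1.55  0.    1.4  -0.41] t 3.7 F [0.3 0.4 0.6] w 0.0939 ff 0.0
```

View pics/c2.png

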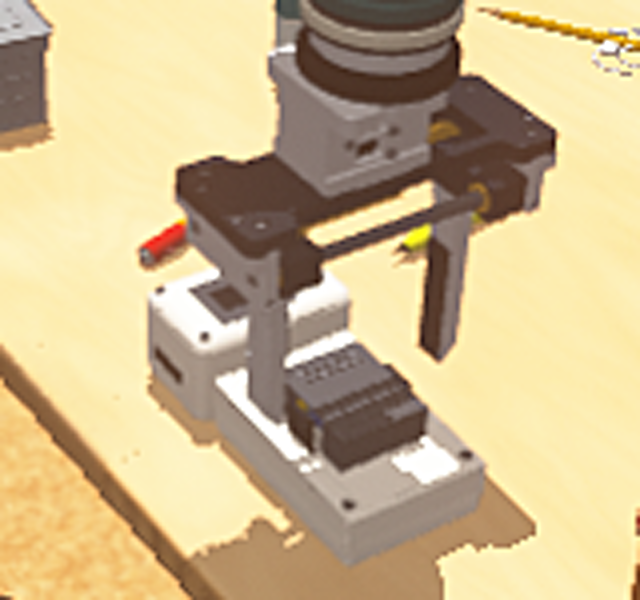

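Fingers straddle the cover (near finger tip at crop (270,415), far one at (437,355)). The cover cap is around (355,400). I'll compare these with the projected positions.

```bash
python3 - <<'E'
from h import *
d=np.load("/tmp/side0.npz"); s={k:d[k] for k in d}
f=lambda P:np.round((proj(s,P)-[260,200]+.5)*4,0)
o=obs(); t=o["tool_pos"]; 
def P(x,y,z): return (Rn.from_euler("xyz",o["ee_rot"]).apply([[x,y,z]])+t)
for a in (-.0595,-.047,.047,.0595):
  print("finger",a,[f(P(b,a,0)).tolist()[0] for b in (-.008,.008)])
for q in([.534,-.182,-.02],[.5314,-.1807,-.012]):
  print("cap",f(place([[-.026,-.031,.0555],[-.026,.031,.0555],[.026,.031,.0555],[.026,-.031,.0555],[-.0315,-.01,.0445],[-.0315,.01,.0445]],q)).tolist())
  print("tail",f(place([[-.042,-.062,.034],[.042,-.062,.034],[-.05,.126,.061],[-.05,.064,.061],[.05,.126,.061],[-.042,.064,.034],[.042,-.062,0]],q)).tolist())
E
```

```text
finger -0.0595 [[268.0, 432.0], [250.0, 414.0]]
finger -0.047 [[289.0, 424.0], [272.0, 405.0]]
finger 0.047 [[441.0, 361.0], [423.0, 345.0]]
finger 0.0595 [[461.0, 353.0], [442.0, 337.0]]
cap [[349.0, 441.0], [279.0, 371.0], [362.0, 339.0], [433.0, 406.0], [314.0, 437.0], [291.0, 415.0]]
tail [[356.0, 523.0], [493.0, 463.0], [144.0, 281.0], [205.0, 343.0], [299.0, 227.0], [217.0, 378.0], [486.0, 513.0]]
cap [[343.0, 441.0], [273.0, 372.0], [355.0, 340.0], [428.0, 406.0], [308.0, 438.0], [286.0, 415.0]]
tail [[351.0, 523.0], [487.0, 462.0], [137.0, 282.0], [199.0, 344.0], [292.0, 228.0], [211.0, 379.0], [480.0, 512.0]]
```

```bash

python3 -m crank '[[0,[0,-0.0015,0.01],[0,0,0]],[0,[0,0,0.0085],[0,0,0]],[0,[0,0,0],[0,0,0]],[0.3,[0,0,0],[0,0,0]],[0.4,[0,0,0],[0,0,0]],[1,[0,0,0],[0,0,0]],[1,[0,0,0],[0,0,0]],[1,[0,0,0],[0,0,0]]]' 
python3 -m crank '[[1,[0,0,0],[0,0,0]],[1,[0,0,0],[0,0,0]],[1,[0,0,0],[0,0,0]],[1,[0,0,0],[0,0,0]]]' >/dev/null
python3 to.py .534 -.182 .0385 89
```

```text
time: 4.55
tool_pos: [0.5331, -0.1822, 0.0372]
ee_rot: [3.141, 0.0, 1.553]
wrist_force: [-0.1, 0.3, -0.2]
width: 0.0575
finger_force: 5.4
turn [ 0.  0. -0.] shift [ 0.2  0.9 -1.3] at [ 0.5331 -0.1822  0.0372] q [-0.43  0.21  1.57  0.    1.36 -0.41] t 5.0 F [ 0.3 -0.4  2. ] w 0.051 ff 30.0
```

```bash

python3 -m crank '[[1,[0,0,-0.005],[0,0,0]],[1,[0,0,-0.005],[0,0,0]],[1,[0,0,-0.005],[0,0,0]],[1,[0,0,-0.01],[0,0,0]],[1,[0,0,-0.02],[0,0,0]],[1,[0,0,-0.03],[0,0,0]],[1,[0,0,-0.015],[0,0,0]],[1,[0,0,0],[0,0,0]]]' 
python3 to.py .66 -.17 .1 89
```

```text
time: 5.75
tool_pos: [0.5348, -0.183, 0.1307]
ee_rot: [3.135, 0.003, 1.553]
wrist_force: [0.1, -0.4, -0.9]
width: 0.0511
finger_force: 30.0
turn [ 0.4  0.2 -0. ] shift [ 15.2 124.9  30.7] at [ 0.5348 -0.183   0.1307] q [-0.43  0.14  1.46  0.    1.53 -0.41] t 5.8 F [ 0.1 -0.4 -0.9] w 0.0511 ff 30.0
```

```bash

python3 -m crank '[[1,[0.003,0.025,0],[0,0,0]],[1,[0.003,0.025,0],[0,0,0]],[1,[0.003,0.025,0.01],[0,0,0]],[1,[0.003,0.025,0.02],[0,0,0]],[1,[0.003,0.025,0.02],[0,0,0]],[1,[0,0,0.03],[0,0,0]],[1,[0,0,0.015],[0,0,0]],[1,[0,0,0],[0,0,0]]]' 
python3 to.py .66 -.17 .0145 89
```

```text
time: 6.55
tool_pos: [0.6548, -0.1684, 0.0268]
ee_rot: [-3.132, -0.003, 1.553]
wrist_force: [-1.0, -0.8, -1.4]
width: 0.0511
finger_force: 30.0
turn [-0.5 -0.2 -0. ] shift [-1.6  5.2 12.3] at [ 0.6548 -0.1684  0.0268] q [-0.34  0.46  1.27 -0.    1.42 -0.32] t 6.5 F [-1.  -0.8 -1.4] w 0.0511 ff 30.0
```

```bash

python3 -m crank '[[1,[0,0,0.004],[0,0,0]],[1,[0,0,0.004],[0,0,0]],[1,[0,0,0],[0,0,0]],[1,[0,0,0],[0,0,0]]]' 
python3 to.py .66 -.17 .0145 89
```

```text
time: 6.95
tool_pos: [0.6586, -0.1697, 0.0252]
ee_rot: [3.14, 0.001, 1.552]
wrist_force: [0.5, -0.9, -0.4]
width: 0.0514
finger_force: 30.0
turn [ 0.1  0.  -0. ] shift [-0.3  1.4 10.7] at [ 0.6586 -0.1697  0.0252] q [-0.34  0.46  1.27  0.    1.41 -0.32] t 7.0 F [ 0.5 -0.9 -0.4] w 0.0514 ff 30.0
```

```bash

python3 -m crank '[[1,[0,0,0.005],[0,0,0]],[1,[0,0,0.004],[0,0,0]],[1,[0,0,0],[0,0,0]],[1,[0,0,0],[0,0,0]]]' >/dev/null
python3 to.py .66 -.17 .0145 89
python3 -m crank '[[1,[0,0,0.0015],[0,0,0]],[1,[0,0,0],[0,0,0]]]' >/dev/null
python3 to.py .66 -.17 .0145 89
```

```text
turn [-0. -0. -0.] shift [-0.6  2.1  0.1] at [ 0.658  -0.1693  0.0146] q [-0.34  0.47  1.28  0.    1.39 -0.32] t 7.3 F [ 1.   0.3 -0.8] w 0.051 ff 30.0
turn [ 0.  0. -0.] shift [-0.5  1.7 -0.5] at [ 0.6584 -0.1695  0.014 ] q [-0.34  0.47  1.28  0.    1.39 -0.32] t 7.5 F [-0.3  1.6  0.8] w 0.0513 ff 30.0
```

Touching the desk. Open, lift, and look.

```bash

python3 -m crank '[[0.15,[0,0,0],[0,0,0]],[0.15,[0,0,0],[0,0,0]],[0.15,[0,0,0],[0,0,0]],[0.15,[0,0,-0.01],[0,0,0]],[0.15,[0,0,-0.03],[0,0,0]],[0.15,[0,0,-0.04],[0,0,0]],[0,[0,0,-0.05],[0,0,0]],[0,[0,0,-0.05],[0,0,0]]]' >/dev/null
python3 -m crank '[[0,[0.04,-0.02,0],[0,0,-8.5]],[0,[0.04,-0.02,0],[0,0,-8.5]],[0,[0.04,0,0],[0,0,-8.5]],[0,[0.04,0.02,0],[0,0,-8.5]],[0,[0.04,0.02,0],[0,0,-8.5]],[0,[0,0.04,0],[0,0,-8.5]],[0,[0,0.04,0],[0,0,-8.5]],[0,[0,0.02,0],[0,0,-8.5]]]' >/dev/null
python3 to.py .447 .24 .15 174
python3 - <<'E'
from h import *
s=snap("side");a=s["color"][165:350,200:400,::-1]; np.savez("/tmp/side1.npz",**s)
cv2.imwrite("pics/c3.png",cv2.resize(a,None,fx=3.2,fy=3.2,interpolation=cv2.INTER_CUBIC))
E
```

```text
turn [  0.1   0.  -16.6] shift [231.8 103.9  43.6] at [0.6667 0.1124 0.1936] q [ 0.08  0.37  1.05  0.    1.72 -1.09] t 9.2 F [-0.3  0.2  0.5] w 0.0942 ff 0.0
```

View pics/c3.png

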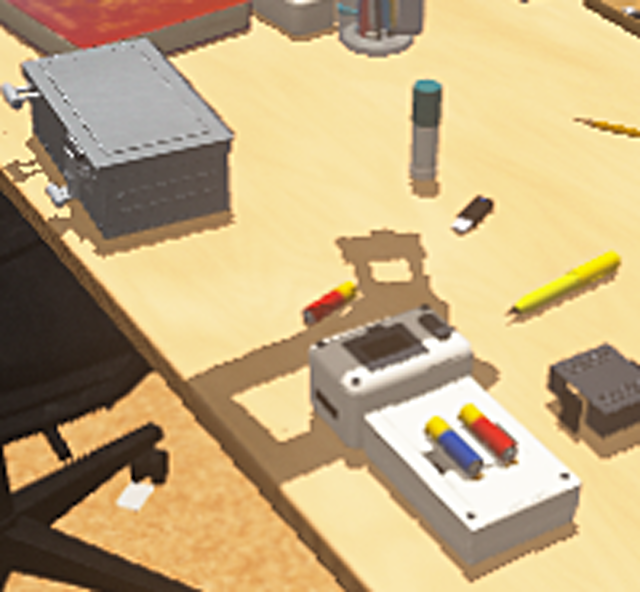

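The crop shows two cells in the printer (blue at (455,445), red at (488,432)), the loose cell at (330,303) and the cover standing at (600,390). The hasp lip is at crop (60,192) and the lid grip at (13,95). I'll check those two against the case pose.

```bash
python3 - <<'E'
from h import *
S={}
for n in("top","side"):
    d=np.load(f"/tmp/{n}0.npz"); S[n]={k:d[k] for k in d}
P=[[-.08,-.055,.023],[-.081,.055,.062]]
d=np.load("/tmp/side1.npz"); S["side"]={k:d[k] for k in d}
q=[.5243,.304,-.105]
W=place(P,q); print(W)
for n in S: print(n,proj(S[n],W).round(1).tolist())
# detect bright grips
W1={n:world(S[n]) for n in S}
for n,rs in (("side",((212,225,218,232),(197,209,190,200))),("top",((224,238,284,300),(178,194,278,294)))):
    for r in rs:
        c=S[n]["color"][r[2]:r[3],r[0]:r[1]].astype(int); h=cv2.cvtColor(c.astype(np.uint8),cv2.COLOR_RGB2HSV)
        m=(h[...,1]<60)&(h[...,2]>110); v,u=np.nonzero(m); print(n,r,m.sum(),"ctr",u.mean()+r[0],v.mean()+r[2],"box",u.min()+r[0],u.max()+r[0],v.min()+r[2],v.max()+r[2])
        for row in m: print("".join(".#"[i] for i in row.astype(int)))
E
```

```text
[[0.4389762  0.25768748 0.023     ]
 [0.4495105  0.36718647 0.062     ]]
top [[228.6, 296.3], [186.1, 288.0]]
side [[217.6, 225.8], [203.9, 194.7]]
side (212, 225, 218, 232) 37 ctr 218.27027027027026 223.94594594594594 box 214 222 218 227
........#....
........##...
.........##..
.............
...##........
...###.##....
..#######....
...########..
....#######..
.....###.....
.............
.............
.............
.............
side (197, 209, 190, 200) 38 ctr 204.1315789473684 193.44736842105263 box 200 208 190 197
...........#
....###....#
...#########
....#####...
....#####.##
.....#######
.....###..#.
......#.....
............
............
top (224, 238, 284, 300) 62 ctr 229.03225806451613 293.258064516129 box 224 234 284 297
......#####...
..............
####..........
..............
..............
..............
....###.......
..............
...##.........
..########....
.#########....
###########...
###########...
.#########....
..............
..............
top (178, 194, 278, 294) 94 ctr 186.96808510638297 283.9148936170213 box 179 193 278 289
.###############
............####
.......##....#..
......###...###.
......###...###.
......###...###.
......##....##..
....####...###..
...###########..
..#############.
..#############.
.........######.
................
................
................
................
```

```bash

python3 -m crank '[[0,[0,0,0],[0,0,-8.3]],[0,[0,0,0],[0,0,-8.3]],[0,[0.04,0.02,0],[0,0,0]],[0,[0.04,0.02,0],[0,0,0]],[0,[0.04,0.02,0],[0,0,0]],[0,[0.04,0.02,0.01],[0,0,0]],[0,[0.04,0.02,0.01],[0,0,0]],[0,[0.038,0.02,0.01],[0,0,0]]]' >/dev/null
python3 -m crank '[[0.3,[0,0,0],[0,0,0]],[0.3,[0,0,0],[0,0,0]],[0.3,[0,0,0],[0,0,0]]]' >/dev/null
python3 to.py .4395 .2575 .013 174
```

```text
turn [ 0.   0.1 -0.5] shift [  4.5   2.  151.5] at [0.4438 0.2551 0.1645] q [ 0.41  0.01  1.53 -0.    1.6  -1.05] t 10.3 F [ 0.5 -0.9  0.1] w 0.0734 ff 0.0
```

```bash

python3 -m crank '[[0.3,[0.0045,0.002,0.02],[0,0,-0.5]],[0.3,[0,0,0.035],[0,0,0]],[0.3,[0,0,0.035],[0,0,0]],[0.3,[0,0,0.035],[0,0,0]],[0.3,[0,0,0.015],[0,0,0]],[0.3,[0,0,0],[0,0,0]],[0.3,[0,0,0],[0,0,0]],[0.3,[0,0,0],[0,0,0]]]' >/dev/null
python3 to.py .4395 .2575 .013 174
python3 - <<'E'
from h import *
s=snap("side");a=s["color"][165:265,180:310,::-1]; np.savez("/tmp/side2.npz",**s)
cv2.imwrite("pics/c4.png",cv2.resize(a,None,fx=5,fy=5,interpolation=cv2.INTER_CUBIC))
E
```

```text
turn [ 0.1  0.2 -0. ] shift [ 0.8 -1.  12.4] at [0.4404 0.2584 0.0254] q [ 0.42  0.11  1.72 -0.    1.31 -1.05] t 11.1 F [-0.4  0.2  0.9] w 0.066 ff 0.0
```

View pics/c4.png

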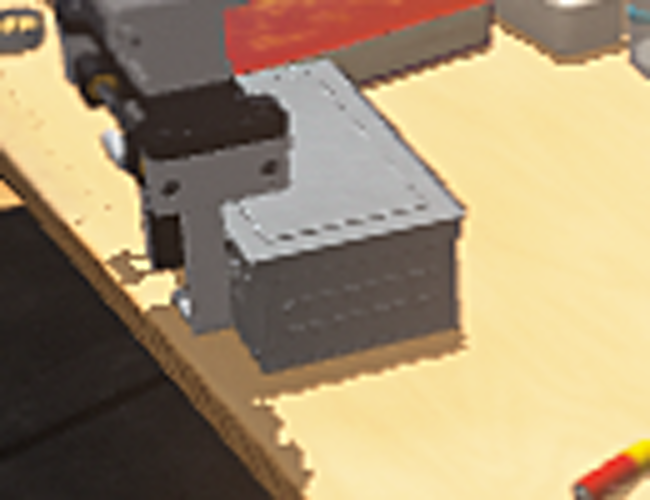

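The near finger is at crop (210,325), with the lip just behind it at (183,300), where the projection puts it. Continue.

```bash

python3 -m crank '[[0.3,[0.001,-0.001,0.006],[0,0,0]],[0.3,[0,0,0.006],[0,0,0]],[0.3,[0,0,0],[0,0,0]],[1,[0,0,0],[0,0,0]],[1,[0,0,0],[0,0,0]],[1,[0,0,0],[0,0,0]],[1,[0,0,0],[0,0,0]],[1,[0,0,0],[0,0,0]]]' 
python3 to.py .4395 .2575 .013 174
```

```text
time: 11.95
tool_pos: [0.4373, 0.2563, 0.0115]
ee_rot: [-3.139, 0.0, 3.038]
wrist_force: [-0.3, -1.9, 2.0]
width: 0.03
finger_force: 30.0
turn [-0.1  0.   0.1] shift [-2.1  1.4 -1.5] at [0.4373 0.2563 0.0115] q [ 0.42  0.12  1.74 -0.    1.29 -1.05] t 11.9 F [-0.3 -1.9  2. ] w 0.03 ff 30.0
```

```bash

python3 -m crank '[[1,[0.005,0,-0.003],[0,0,0]],[1,[0.005,0,-0.0034],[0,0,0]],[1,[0.0045,0,-0.0047],[0,0,0]],[1,[0.004,0,-0.0052],[0,0,0]],[1,[0.003,0,-0.0058],[0,0,0]],[1,[0.0024,0,-0.0062],[0,0,0]],[1,[0.0013,0,-0.0065],[0,0,0]],[1,[0.0003,0,-0.0065],[0,0,0]]]'
python3 -m crank '[[1,[-0.0008,0,-0.0065],[0,0,0]],[1,[-0.0016,0,-0.0064],[0,0,0]],[1,[-0.0026,0,-0.006],[0,0,0]],[1,[-0.0034,0,-0.0056],[0,0,0]],[1,[-0.004,0,-0.005],[0,0,0]],[1,[-0.0045,0,-0.0045],[0,0,0]],[1,[0,0,0],[0,0,0]],[1,[0,0,0],[0,0,0]]]'
```

```text
time: 12.75
tool_pos: [0.4103, 0.2592, 0.0525]
ee_rot: [-3.14, -0.003, 3.038]
wrist_force: [-0.9, -5.5, -3.5]
width: 0.0299
finger_force: 30.0
time: 13.55
tool_pos: [0.4274, 0.2575, 0.0873]
ee_rot: [-3.14, -0.003, 3.038]
wrist_force: [-2.0, -5.6, 0.8]
width: 0.0301
finger_force: 30.0
```

```bash

python3 -m crank '[[0.4,[0,0,0],[0,0,0]],[0.4,[0,0,0],[0,0,0]],[0.4,[0,0,0],[0,0,0]],[0.4,[0,0,-0.02],[0,0,0]],[0.3,[0,0,-0.04],[0,0,0]],[0.3,[0,0.04,0],[0,0,0]],[0.3,[0,0.04,0],[0,0,0]],[0.3,[0,0.03,0],[0,0,0]]]' >/dev/null
python3 to.py .4495 .3672 .053 174
python3 - <<'E'
from h import *
s=snap("side");a=s["color"][145:265,180:310,::-1]
cv2.imwrite("pics/c5.png",cv2.resize(a,None,fx=4,fy=4,interpolation=cv2.INTER_CUBIC))
E
```

```text
turn [0.2 0.1 0.1] shift [-9.3 -2.4 95.1] at [0.4405 0.3705 0.1481] q [ 0.6   0.16  1.41  0.    1.57 -0.87] t 14.3 F [ 0.9  0.  -0.8] w 0.0654 ff 0.0
```

View pics/c5.png

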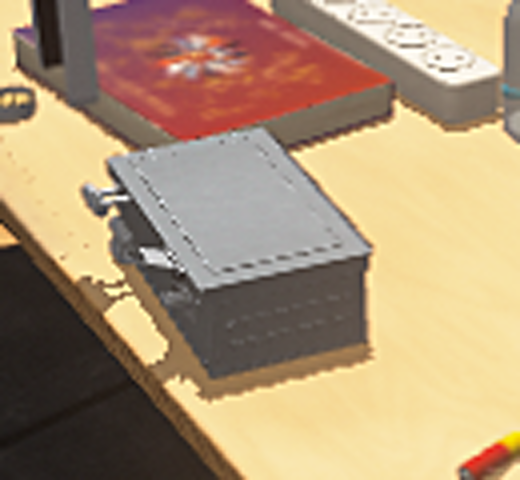

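```bash
python3 - <<'E'
from h import *
d=np.load("/tmp/side2.npz"); s={k:d[k] for k in d}
for a in np.arange(.42,2.9,.3):
    W=place([[-.062-.0439*np.sin(a),-.055,.063-.0439*np.cos(a)]],[.524,.304,-.105]); print(round(a,2),round(a-.42,2),((proj(s,W)-[180,145])*4).round(0).tolist())
E
```

```text
0.42 0.0 [[150.0, 323.0]]
0.72 0.3 [[133.0, 318.0]]
1.02 0.6 [[119.0, 307.0]]
1.32 0.9 [[109.0, 293.0]]
1.62 1.2 [[105.0, 275.0]]
1.92 1.5 [[107.0, 257.0]]
2.22 1.8 [[115.0, 239.0]]
2.52 2.1 [[128.0, 223.0]]
2.82 2.4 [[145.0, 211.0]]
```

The hasp lip now appears at crop (122,240), so the hasp angle is about 1.85 rad and clear of the lug. Next is the lid grip at (95,197).

```bash

python3 -m crank '[[0.3,[-0.0095,-0.0025,0.02],[0,0,0]],[0.3,[0,0,0.03],[0,0,0]],[0.3,[0,0,0.025],[0,0,0]],[0.3,[0,0,0.02],[0,0,0]],[0.3,[0,0,0],[0,0,0]],[0.3,[0,0,0],[0,0,0]],[0.3,[0,0,0],[0,0,0]]]' >/dev/null
python3 to.py .4495 .3672 .052 174
python3 -m crank '[[1,[0,0,0],[0,0,0]],[1,[0,0,0],[0,0,0]],[1,[0,0,0],[0,0,0]],[1,[0,0,0],[0,0,0]],[1,[0,0,0],[0,0,0]],[1,[0,0,0],[0,0,0]]]' >/dev/null
python3 to.py .4495 .3672 .052 174
```

```text
turn [0.2 0.1 0.1] shift [1.1 2.  1.8] at [0.4504 0.3651 0.0538] q [ 0.58  0.23  1.52  0.    1.39 -0.88] t 15.1 F [ 0.3 -0.2 -0.5] w 0.0659 ff 0.0
turn [0.2 0.  0.1] shift [0.3 1.7 0.1] at [0.4496 0.3655 0.0521] q [ 0.58  0.23  1.52  0.    1.39 -0.88] t 15.7 F [ 0.6  4.5 -1.3] w 0.0334 ff 30.0
```

```bash
python3 -c "
import numpy as np
p=-.022+np.linspace(0,1.72,17)
for r in np.round(np.c_[np.diff(np.cos(p)),-np.diff(np.sin(p))]*.138,4): print(r.tolist())"
```

```text
[-0.0005, -0.0148]
[-0.0021, -0.0147]
[-0.0036, -0.0144]
[-0.0051, -0.0139]
[-0.0066, -0.0133]
[-0.008, -0.0125]
[-0.0093, -0.0116]
[-0.0105, -0.0105]
[-0.0115, -0.0093]
[-0.0125, -0.008]
[-0.0133, -0.0066]
[-0.0139, -0.0052]
[-0.0144, -0.0037]
[-0.0147, -0.0021]
[-0.0148, -0.0005]
[-0.0148, 0.0011]
```

```bash

python3 -m crank '[[1,[-0.0005,0,-0.0148],[0,0,0]],[1,[-0.002,0,-0.0147],[0,0,0]],[1,[-0.0036,0,-0.0144],[0,0,0]],[1,[-0.005,0,-0.014],[0,0,0]],[1,[0,0,0],[0,0,0]]]'
python3 to.py .4495 .3672 .052 174
python3 -m crank '[[1,[-0.0066,0,-0.0133],[0,0,0]],[1,[-0.008,0,-0.0125],[0,0,0]],[1,[-0.0093,0,-0.0116],[0,0,0]],[1,[-0.0105,0,-0.0105],[0,0,0]],[1,[0,0,0],[0,0,0]]]'
python3 to.py .4495 .3672 .052 174
```

```text
time: 16.2
tool_pos: [0.461, 0.3644, 0.1111]
ee_rot: [3.138, 0.001, 3.038]
wrist_force: [-0.0, 6.2, 0.1]
width: 0.0334
finger_force: 30.0
turn [0.2 0.1 0.1] shift [11.7  1.6 59.1] at [0.461  0.3644 0.1111] q [ 0.57  0.2   1.43  0.    1.51 -0.9 ] t 16.2 F [-0.   6.2  0.1] w 0.0334 ff 30.0
time: 16.7
tool_pos: [0.4948, 0.3609, 0.1577]
ee_rot: [3.139, -0.001, 3.038]
wrist_force: [0.4, 5.6, 0.0]
width: 0.0337
finger_force: 30.0
turn [ 0.2 -0.   0.1] shift [ 45.7   1.6 105.7] at [0.4948 0.3609 0.1577] q [ 0.54  0.24  1.29  0.    1.61 -0.93] t 16.7 F [0.4 5.6 0. ] w 0.0337 ff 30.0
```

```bash

python3 -m crank '[[1,[-0.0115,0,-0.0093],[0,0,0]],[1,[-0.0125,0,-0.008],[0,0,0]],[1,[-0.0133,0,-0.0066],[0,0,0]],[1,[-0.0139,0,-0.0052],[0,0,0]],[1,[-0.0144,0,-0.0037],[0,0,0]],[1,[-0.0147,0,-0.0021],[0,0,0]],[1,[-0.0148,0,-0.0005],[0,0,0]],[1,[-0.0148,0,0.0011],[0,0,0]]]'
python3 -m crank '[[1,[0,0,0],[0,0,0]],[1,[0,0,0],[0,0,0]]]'
python3 to.py .4495 .3672 .052 174
```

```text
time: 17.5
tool_pos: [0.6029, 0.3498, 0.1931]
ee_rot: [3.139, -0.002, 3.04]
wrist_force: [-2.9, 5.4, 4.4]
width: 0.0335
finger_force: 30.0
time: 17.7
tool_pos: [0.6051, 0.3495, 0.1928]
ee_rot: [3.138, 0.003, 3.038]
wrist_force: [2.6, 4.7, 2.6]
width: 0.0332
finger_force: 30.0
turn [0.2 0.2 0.1] shift [156.6   1.3 140.8] at [0.6051 0.3495 0.1928] q [ 0.44  0.43  0.98  0.    1.73 -1.03] t 17.7 F [2.6 4.7 2.6] w 0.0332 ff 30.0
```

```bash

python3 -m crank '[[0.4,[0,0,0],[0,0,0]],[0.4,[0,0,0],[0,0,0]],[0.4,[0,0,0],[0,0,0]],[0.4,[0,0,-0.03],[0,0,0]],[0.4,[0.02,0,-0.02],[0,0,0]],[0.4,[0.04,0,0],[0,0,0]],[0.4,[0.04,0,0],[0,0,0]],[0.4,[0.03,-0.02,0],[0,0,0]]]' >/dev/null
python3 -m crank '[[0.4,[0,-0.04,0],[0,0,-8.4]],[0.4,[0,-0.04,0],[0,0,-8.4]],[0.4,[0,-0.04,0],[0,0,-8.2]],[0.4,[0,0,0],[0,0,0]]]' >/dev/null
python3 - <<'E'
from h import *
S={n:snap(n) for n in("top","side")}
for n in S: np.savez(f"/tmp/{n}3.npz",**S[n])
a=S["side"]["color"][110:310,180:400,::-1]
cv2.imwrite("pics/c6.png",cv2.resize(a,None,fx=3,fy=3,interpolation=cv2.INTER_CUBIC))
hsv={n:cv2.cvtColor(S[n]["color"],cv2.COLOR_RGB2HSV) for n in S}
m={n:(hsv[n][...,1]>115)&((hsv[n][...,0]<30)|(hsv[n][...,0]>170)) for n in S}
no=np.zeros((480,640),bool); ce=[[-.006,.006,-.025,.025,0.001,.0145]]
for n,r in (("top",(285,330,235,280)),("side",(280,325,245,275))): print(n,m[n][r[2]:r[3],r[0]:r[1]].sum(),fit([(S[n],m[n],r,no)],ce,[.563,.033,1.9]))
E
python3 to.py .5625 .0325 .1 199
```

```text
top 71 (array([0.56515523, 0.03319085, 1.8781402 ]), np.float64(18.580392156862747))
side 119 (array([0.56048785, 0.0319328 , 1.93337723]), np.float64(32.75686274509804))
turn [ 0.  -0.  -0.1] shift [ -18.8 -206.5  141.8] at [0.4775 0.2217 0.2418] q [ 0.33  0.03  1.36  0.    1.75 -1.57] t 19.0 F [ 1.5  0.2 -0.9] w 0.0562 ff 0.0
```

View pics/c6.png

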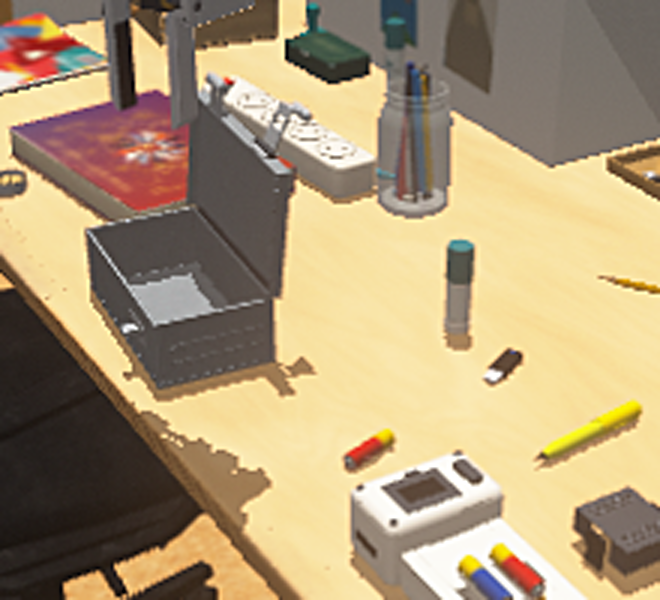

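The lid stands open with its top edge from (200,75) to (285,170) and the hasp up on it. The case is empty. The loose cell has not moved and lies at (370,450), about (0.5627, 0.0325). I'll pick it up.

```bash

python3 -m crank '[[0.4,[-0.003,-0.034,0],[0,0,0]],[0.4,[-0.003,-0.034,0.01],[0,0,0]],[0.4,[-0.003,-0.034,0.02],[0,0,0]],[0.4,[-0.003,-0.034,0.02],[0,0,0]],[0.4,[-0.003,-0.034,0.03],[0,0,0]],[0.4,[-0.003,-0.034,0.03],[0,0,0]],[0.4,[0,0,0.03],[0,0,0]],[0.4,[0,0,0],[0,0,0]]]' >/dev/null
python3 -m crank '[[0.4,[0,0,0],[0,0,0]],[0.4,[0,0,0],[0,0,0]]]'>/dev/null
python3 to.py .5627 .0325 .006 199
```

```text
turn [-0.1  0.2  0.1] shift [ 1.2 -4.2 98.1] at [0.5625 0.0368 0.1041] q [-0.04  0.16  1.5   0.    1.49 -1.94] t 20.0 F [-0.2 -0.5  0.6] w 0.0563 ff 0.0
```

```bash

python3 -m crank '[[0.4,[0.001,-0.004,0.02],[0,0,0]],[0.4,[0,0,0.03],[0,0,0]],[0.4,[0,0,0.025],[0,0,0]],[0.4,[0,0,0.015],[0,0,0]],[0.4,[0,0,0.003],[0,0,0]],[0.4,[0,0,0],[0,0,0]],[0.4,[0,0,0],[0,0,0]],[0.4,[0,0,0],[0,0,0]]]' >/dev/null
python3 to.py .5627 .0325 .006 199
python3 -m crank '[[1,[0,0,0],[0,0,0]],[1,[0,0,0],[0,0,0]],[1,[0,0,0],[0,0,0]],[1,[0,0,0],[0,0,0]],[1,[0,0,0],[0,0,0]],[1,[0,0,0],[0,0,0]],[1,[0,0,0],[0,0,0]]]' >/dev/null
python3 to.py .5627 .0325 .006 199
```

```text
turn [-0.1  0.2  0.1] shift [-0.1  1.   4.7] at [0.563  0.0316 0.0107] q [-0.04  0.23  1.6   0.    1.3  -1.95] t 20.8 F [ 0.4 -0.4 -0.3] w 0.0561 ff 0.0
turn [ 0.  -0.   0.1] shift [-1.4  0.5  2.8] at [0.5616 0.0316 0.0088] q [-0.04  0.23  1.6   0.    1.3  -1.95] t 21.5 F [-0.   0.2  0.5] w 0.014 ff 30.0
```

Tips are slightly above the axis, so I regrip lower.

```bash

python3 -m crank '[[0.6,[0,0,0],[0,0,0]],[0.6,[0,0,0],[0,0,0]],[0.6,[0,0,0.003],[0,0,0]],[0.6,[0,0,0.003],[0,0,0]],[0.6,[0,0,0],[0,0,0]],[1,[0,0,0],[0,0,0]],[1,[0,0,0],[0,0,0]],[1,[0,0,0],[0,0,0]]]' >/dev/null
python3 -m crank '[[1,[0,0,0],[0,0,0]],[1,[0,0,0],[0,0,0]],[1,[0,0,0],[0,0,0]]]' >/dev/null
python3 to.py .5627 .0325 .006 199
```

```text
turn [-0.   0.   0.1] shift [-1.2  0.6 -3. ] at [0.5617 0.0315 0.003 ] q [-0.04  0.24  1.61  0.    1.29 -1.95] t 22.6 F [ 0.   0.4 -0.1] w 0.0144 ff 30.0
```

```bash

python3 -m crank '[[1,[0,0,-0.01],[0,0,0]],[1,[0,0,-0.02],[0,0,0]],[1,[0,0,-0.03],[0,0,0]],[1,[0,0,-0.04],[0,0,0]],[1,[0,0,-0.03],[0,0,8.3]],[1,[0,0,-0.01],[0,0,8.3]],[1,[0,0,0],[0,0,8.3]],[1,[0,0,0],[0,0,0]]]'
python3 to.py .529 .354 .14 174
```

```text
time: 23.4
tool_pos: [0.562, 0.0315, 0.1444]
ee_rot: [3.141, 0.002, 3.04]
wrist_force: [-0.5, -0.4, -0.5]
width: 0.0142
finger_force: 30.0
turn [0.  0.1 0.2] shift [ 66.6 317.3   4.4] at [0.562  0.0315 0.1444] q [-0.04  0.13  1.44  0.    1.56 -1.51] t 23.4 F [-0.5 -0.4 -0.5] w 0.0142 ff 30.0
```

```bash

python3 -m crank '[[1,[0.008,0.04,0],[0,0,0]],[1,[0.008,0.04,0],[0,0,0]],[1,[0.008,0.04,0],[0,0,0]],[1,[0.008,0.04,0],[0,0,0]],[1,[0.008,0.04,0],[0,0,0]],[1,[0.008,0.04,0],[0,0,0]],[1,[0.008,0.04,0],[0,0,0]],[1,[0.01,0.037,0],[0,0,0]]]' >/dev/null
python3 -m crank '[[1,[0,0,0],[0,0,0]],[1,[0,0,0],[0,0,0]],[1,[0,0,0],[0,0,0]]]'
python3 to.py .529 .354 .014 174
```

```text
time: 24.5
tool_pos: [0.5283, 0.3526, 0.1427]
ee_rot: [-3.141, -0.0, 3.04]
wrist_force: [0.8, -0.1, 0.1]
width: 0.0138
finger_force: 30.0
turn [-0.1 -0.   0.2] shift [ -0.5   1.5 128.7] at [0.5283 0.3526 0.1427] q [ 0.5   0.3   1.25 -0.    1.6  -0.97] t 24.5 F [ 0.8 -0.1  0.1] w 0.0138 ff 30.0
```

```bash

python3 -m crank '[[1,[0,0,0.03],[0,0,0]],[1,[0,0,0.03],[0,0,0]],[1,[0,0,0.03],[0,0,0]],[1,[0,0,0.02],[0,0,0]],[1,[0,0,0.01],[0,0,0]],[1,[0,0,0.006],[0,0,0]],[1,[0,0,0],[0,0,0]],[1,[0,0,0],[0,0,0]]]'
python3 -m crank '[[0.65,[0,0,0],[0,0,0]],[0.65,[0,0,0],[0,0,0]],[0.65,[0,0,0],[0,0,0]],[0.65,[0,0,-0.02],[0,0,0]],[0.65,[0,0,-0.03],[0,0,0]],[0.65,[0,0,-0.04],[0,0,0]],[0.4,[0,0,-0.04],[0,0,0]],[0.4,[0,0,-0.02],[0,0,0]]]'
```

```text
time: 25.3
tool_pos: [0.5293, 0.3538, 0.0184]
ee_rot: [3.14, 0.002, 3.039]
wrist_force: [-0.2, -0.2, 0.1]
width: 0.014
finger_force: 30.0
time: 26.1
tool_pos: [0.5296, 0.3546, 0.1722]
ee_rot: [3.137, 0.006, 3.04]
wrist_force: [0.7, -1.1, 0.5]
width: 0.0452
finger_force: 0.0
```

```bash

python3 -m crank '[[0.3,[0,0,0],[0,0,-5]],[0.3,[0,-0.039,0],[0,0,0]],[0.3,[0,-0.039,0],[0,0,0]],[0.3,[0,-0.039,0],[0,0,0]],[0.3,[0,-0.039,0],[0,0,0]],[0.3,[0,-0.039,0],[0,0,0]],[0.3,[0,-0.039,0],[0,0,0]],[0.3,[0,-0.039,0],[0,0,0]]]' >/dev/null
python3 -m crank '[[0.3,[0,-0.039,0],[0,0,0]],[0.3,[0,-0.039,0],[0,0,0]],[0.3,[0,-0.039,0],[0,0,0]],[0.3,[0,-0.039,0],[0,0,0]],[0.3,[0,-0.039,0],[0,0,0]],[0.3,[0,-0.039,0.02],[0,0,0]],[0.3,[0,-0.03,0.02],[0,0,0]],[0.3,[0,0,0],[0,0,0]]]' >/dev/null
python3 -m crank '[[0.3,[0,0,0],[0,0,0]],[0.3,[0,0,0],[0,0,0]]]'>/dev/null
python3 to.py .520 -.1818 .06 179
```

```text
turn [-0.   0.1  0.2] shift [ 1.   0.7 68. ] at [ 0.521  -0.1825  0.128 ] q [-0.44  0.12  1.49  0.    1.53 -2.  ] t 27.9 F [ 0.3  0.2 -0.6] w 0.0659 ff 0.0
```

```bash

python3 -m crank '[[0.3,[0.001,0,0.02],[0,0,0]],[0.3,[0,0,0.025],[0,0,0]],[0.3,[0,0,0.02],[0,0,0]],[0.3,[0,0,0.012],[0,0,0]],[0.3,[0,0,0.007],[0,0,0]],[0.3,[0,0,0],[0,0,0]],[0.3,[0,0,0],[0,0,0]],[0.3,[0,0,0],[0,0,0]]]' >/dev/null
python3 to.py .520 -.1818 .0385 179
python3 - <<'E'
from h import *
s=snap("side"); im=s["color"][230:340,280:400,::-1]; cv2.imwrite("pics/c7.png",cv2.resize(im,None,fx=5,fy=5,interpolation=cv2.INTER_CUBIC))
E
```

```text
turn [-0.1  0.1  0.2] shift [0.3 1.8 5.7] at [ 0.5203 -0.1836  0.0442] q [-0.44  0.18  1.6   0.    1.36 -2.  ] t 28.7 F [ 0.2  0.3 -0.2] w 0.0658 ff 0.0
```

View pics/c7.png

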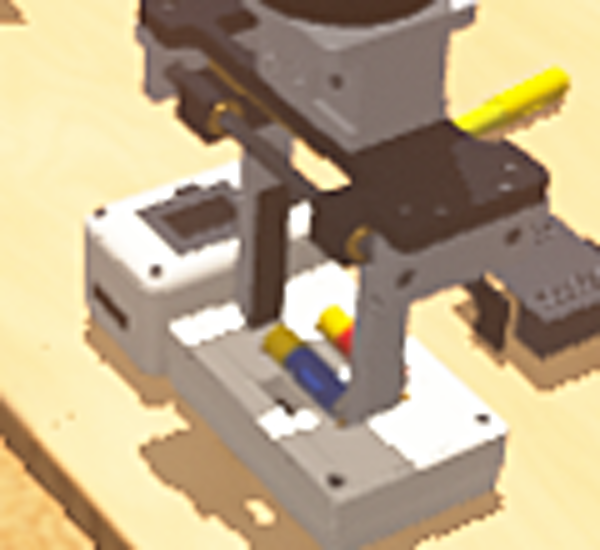

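Fingers straddle the blue cell's ends, with the far finger at (262,320) and the near one at (375,410). Lower and grip.

```bash

python3 -m crank '[[0.3,[0,0.0015,0.003],[0,0,0]],[0.3,[0,0,0.0015],[0,0,0]],[0.3,[0,0,0],[0,0,0]],[1,[0,0,0],[0,0,0]],[1,[0,0,0],[0,0,0]],[1,[0,0,0],[0,0,0]],[1,[0,0,0],[0,0,0]],[1,[0,0,0],[0,0,0]]]' >/dev/null
python3 to.py .520 -.1818 .0385 179
```

```text
turn [0.  0.  0.2] shift [-0.6  0.1 -0.1] at [ 0.5194 -0.1819  0.0384] q [-0.44  0.18  1.61  0.    1.36 -2.  ] t 29.6 F [ 0.1 -0.8 -1.1] w 0.05 ff 30.0
```

```bash

python3 -m crank '[[1,[0,0,-0.01],[0,0,0]],[1,[0,0,-0.02],[0,0,0]],[1,[0,0,-0.03],[0,0,0]],[1,[0,0,-0.03],[0,0,0]],[1,[0,0,-0.02],[0,0,5]],[1,[0,0,0],[0,0,0]]]'
python3 to.py .4965 .2818 .14 174
```

```text
time: 30.15
tool_pos: [0.5216, -0.1829, 0.1533]
ee_rot: [-3.139, 0.008, 3.04]
wrist_force: [0.5, -0.3, 0.1]
width: 0.0502
finger_force: 30.0
turn [-0.2  0.5  0.2] shift [ 73.5 459.5  13.3] at [ 0.5216 -0.1829  0.1533] q [-0.44  0.1   1.46  0.    1.57 -1.91] t 30.1 F [ 0.5 -0.3  0.1] w 0.0502 ff 30.0
```

```bash

python3 -m crank '[[1,[0.006,0.038,0],[0,0,0]],[1,[0.006,0.038,0],[0,0,0]],[1,[0.006,0.038,0],[0,0,0]],[1,[0.006,0.038,0],[0,0,0]],[1,[0.006,0.038,0],[0,0,0]],[1,[0.006,0.038,0],[0,0,0]],[1,[0.006,0.038,0],[0,0,0]],[1,[0.006,0.038,0],[0,0,0]]]' >/dev/null
python3 -m crank '[[1,[0.006,0.038,0],[0,0,0]],[1,[0.006,0.038,0],[0,0,0]],[1,[0.006,0.038,0],[0,0,0]],[1,[0.006,0.038,0],[0,0,0]],[1,[0,0,0],[0,0,0]],[1,[0,0,0],[0,0,0]],[1,[0,0,0],[0,0,0]]]'
python3 to.py .4965 .2818 .014 174
```

```text
time: 31.65
tool_pos: [0.4939, 0.2781, 0.1476]
ee_rot: [-3.14, -0.001, 3.04]
wrist_force: [1.5, 0.0, 0.1]
width: 0.0503
finger_force: 30.0
turn [-0.1 -0.1  0.2] shift [ -2.2   3.9 133.6] at [0.4939 0.2781 0.1476] q [ 0.41  0.14  1.42 -0.    1.58 -1.06] t 31.6 F [1.5 0.  0.1] w 0.0503 ff 30.0
```

```bash

python3 -m crank '[[1,[-0.002,0.004,0.03],[0,0,0]],[1,[0,0,0.03],[0,0,0]],[1,[0,0,0.03],[0,0,0]],[1,[0,0,0.02],[0,0,0]],[1,[0,0,0.015],[0,0,0]],[1,[0,0,0.006],[0,0,0]],[1,[0,0,0],[0,0,0]],[1,[0,0,0],[0,0,0]]]'
python3 -m crank '[[0.3,[0,0,0],[0,0,0]],[0.3,[0,0,0],[0,0,0]],[0.3,[0,0,0],[0,0,0]],[0.3,[0,0,-0.02],[0,0,0]],[0.3,[0,0,-0.03],[0,0,0]],[0.3,[0,0,-0.04],[0,0,0]],[0.3,[0,0,-0.04],[0,0,0]],[0.3,[0,0,-0.02],[0,0,0]]]'
python3 to.py .546 -.182 .14 179
```

```text
time: 32.45
tool_pos: [0.4975, 0.283, 0.0187]
ee_rot: [3.14, 0.002, 3.039]
wrist_force: [-0.1, 0.2, 0.7]
width: 0.05
finger_force: 30.0
time: 33.25
tool_pos: [0.4981, 0.2837, 0.1724]
ee_rot: [3.138, 0.006, 3.04]
wrist_force: [0.3, 1.3, -0.1]
width: 0.0659
finger_force: 0.0
turn [ 0.2  0.4 -4.8] shift [ -56.  -464.8   32.4] at [0.4981 0.2837 0.1724] q [ 0.42  0.14  1.38  0.    1.62 -1.05] t 33.2 F [ 0.3  1.3 -0.1] w 0.0659 ff 0.0
```

```bash

python3 -m crank '[[0.3,[0,0,0],[0,0,-4.8]],[0.3,[-0.0045,-0.0385,0],[0,0,0]],[0.3,[-0.0045,-0.0385,0],[0,0,0]],[0.3,[-0.0045,-0.0385,0],[0,0,0]],[0.3,[-0.0045,-0.0385,0],[0,0,0]],[0.3,[-0.0045,-0.0385,0],[0,0,0]],[0.3,[-0.0045,-0.0385,0],[0,0,0]],[0.3,[-0.0045,-0.0385,0],[0,0,0]]]' >/dev/null
python3 -m crank '[[0.3,[-0.0045,-0.0385,0],[0,0,0]],[0.3,[-0.0045,-0.0385,0],[0,0,0]],[0.3,[-0.0045,-0.0385,0],[0,0,0]],[0.3,[-0.0045,-0.0385,0],[0,0,0]],[0.3,[-0.0045,-0.0385,0.02],[0,0,0]],[0.3,[0,0,0.02],[0,0,0]],[0.3,[0,0,0],[0,0,0]],[0.3,[0,0,0],[0,0,0]]]' >/dev/null
python3 to.py .546 -.182 .0385 179
```

```text
turn [ 0. -0. -0.] shift [-4.1 -2.3 88.9] at [ 0.542  -0.1796  0.1274] q [-0.42  0.16  1.44  0.    1.54 -1.97] t 34.9 F [-0.8  0.8 -0.5] w 0.0656 ff 0.0
```

```bash

python3 -m crank '[[0.3,[-0.004,-0.002,0.02],[0,0,0]],[0.3,[0,0,0.025],[0,0,0]],[0.3,[0,0,0.02],[0,0,0]],[0.3,[0,0,0.012],[0,0,0]],[0.3,[0,0,0.007],[0,0,0]],[0.3,[0,0,0],[0,0,0]],[0.3,[0,0,0],[0,0,0]],[0.3,[0,0,0],[0,0,0]]]' >/dev/null
python3 to.py .546 -.182 .0385 179
```

```text
turn [-0.1  0.1 -0. ] shift [1.  0.4 6.3] at [ 0.547  -0.1824  0.0448] q [-0.42  0.23  1.53  0.    1.38 -1.97] t 35.6 F [-0.7  0.2 -0. ] w 0.0655 ff 0.0
```

```bash

python3 -m crank '[[0.3,[0,0,0.003],[0,0,0]],[0.3,[0,0,0.002],[0,0,0]],[0.3,[0,0,0],[0,0,0]],[1,[0,0,0],[0,0,0]],[1,[0,0,0],[0,0,0]],[1,[0,0,0],[0,0,0]],[1,[0,0,0],[0,0,0]],[1,[0,0,0],[0,0,0]]]' >/dev/null
python3 to.py .546 -.182 .0385 179
python3 -m crank '[[1,[0,0,-0.01],[0,0,0]],[1,[0,0,-0.02],[0,0,0]],[1,[0,0,-0.03],[0,0,0]],[1,[0,0,-0.03],[0,0,0]],[1,[0,0,-0.02],[0,0,5]],[1,[0,0,0],[0,0,0]]]'
python3 to.py .5333 .2779 .14 174
```

```text
turn [ 0.  0. -0.] shift [ 0.1  0.1 -0.1] at [ 0.5461 -0.1821  0.0384] q [-0.42  0.23  1.54  0.    1.37 -1.97] t 36.5 F [-0.4 -0.3 -0.5] w 0.0497 ff 30.0
time: 37.05
tool_pos: [0.5483, -0.183, 0.1534]
ee_rot: [-3.139, 0.009, 3.036]
wrist_force: [-0.7, -0.4, -0.0]
width: 0.0497
finger_force: 30.0
turn [-0.2  0.5 -0. ] shift [ 63.1 456.8  13.4] at [ 0.5483 -0.183   0.1534] q [-0.42  0.16  1.4   0.    1.58 -1.89] t 37.0 F [-0.7 -0.4 -0. ] w 0.0497 ff 30.0
```

```bash

python3 -m crank '[[1,[0.005,0.038,0],[0,0,0]],[1,[0.005,0.038,0],[0,0,0]],[1,[0.005,0.038,0],[0,0,0]],[1,[0.005,0.038,0],[0,0,0]],[1,[0.005,0.038,0],[0,0,0]],[1,[0.005,0.038,0],[0,0,0]],[1,[0.005,0.038,0],[0,0,0]],[1,[0.005,0.038,0],[0,0,0]]]' >/dev/null
python3 -m crank '[[1,[0.005,0.038,0],[0,0,0]],[1,[0.005,0.038,0],[0,0,0]],[1,[0.005,0.038,0],[0,0,0]],[1,[0.005,0.038,0],[0,0,0]],[1,[0,0,0],[0,0,0]],[1,[0,0,0],[0,0,0]],[1,[0,0,0],[0,0,0]]]'
python3 to.py .5333 .2779 .014 174
```

```text
time: 38.55
tool_pos: [0.5342, 0.2767, 0.1475]
ee_rot: [-3.14, -0.001, 3.036]
wrist_force: [-0.5, -0.2, -0.1]
width: 0.0499
finger_force: 30.0
turn [-0.1 -0.1 -0. ] shift [  1.    1.1 133.5] at [0.5342 0.2767 0.1475] q [ 0.38  0.22  1.33 -0.    1.59 -1.08] t 38.5 F [-0.5 -0.2 -0.1] w 0.0499 ff 30.0
```

```bash

python3 -m crank '[[1,[0.001,0.001,0.03],[0,0,0]],[1,[0,0,0.03],[0,0,0]],[1,[0,0,0.03],[0,0,0]],[1,[0,0,0.02],[0,0,0]],[1,[0,0,0.015],[0,0,0]],[1,[0,0,0.006],[0,0,0]],[1,[0,0,0],[0,0,0]],[1,[0,0,0],[0,0,0]]]'
python3 -m crank '[[0.3,[0,0,0],[0,0,0]],[0.3,[0,0,0],[0,0,0]],[0.3,[0,0,0],[0,0,0]],[0.3,[0,0,-0.02],[0,0,0]],[0.3,[0,0,-0.03],[0,0,0]],[0.3,[0,0,-0.04],[0,0,0]],[0.3,[0,0,-0.04],[0,0,0]],[0.3,[0,0,-0.02],[0,0,0]]]'
python3 -m crank '[[0.2,[0,-0.035,0],[0,0,8.5]],[0.2,[0,-0.035,0],[0,0,8.5]],[0.2,[0,-0.035,0],[0,0,8.5]],[0.2,[0,-0.035,0],[0,0,8.5]],[0.2,[0,0,0],[0,0,8.5]],[0.2,[0,0,0],[0,0,8.5]],[0.2,[0,0,0],[0,0,8.5]],[0.2,[0,0,0],[0,0,8.5]]]' >/dev/null
python3 -m crank '[[0.2,[0,0,0],[0,0,8.5]],[0.2,[0,0,0],[0,0,8.5]]]' >/dev/null
python3 to.py .6584 -.1695 .08 89
python3 - <<'E'
from h import *
S={n:snap(n) for n in("top","side")}
a=cv2.resize(S["side"]["color"][110:310,185:400,::-1],(640,595),interpolation=cv2.INTER_CUBIC)
cv2.imwrite("pics/c8.png",a)
s=S["side"]; np.savez("/tmp/side4.npz",**s); np.savez("/tmp/top4.npz",**S["top"])
E
```

```text
time: 39.35
tool_pos: [0.5345, 0.2789, 0.0187]
ee_rot: [3.14, 0.002, 3.036]
wrist_force: [0.9, 0.1, -0.2]
width: 0.05
finger_force: 30.0
time: 40.15
tool_pos: [0.5351, 0.2796, 0.1726]
ee_rot: [3.138, 0.006, 3.036]
wrist_force: [-0.1, -0.2, -0.9]
width: 0.0655
finger_force: 0.0
turn [ 0.  -0.  -0.4] shift [-314.6  174.8   87.8] at [0.4891 0.1481 0.1678] q [0.18 0.01 1.53 0.   1.61 0.21] t 41.1 F [ 0.6  0.3 -0.2] w 0.0749 ff 0.0
```

View pics/c8.png

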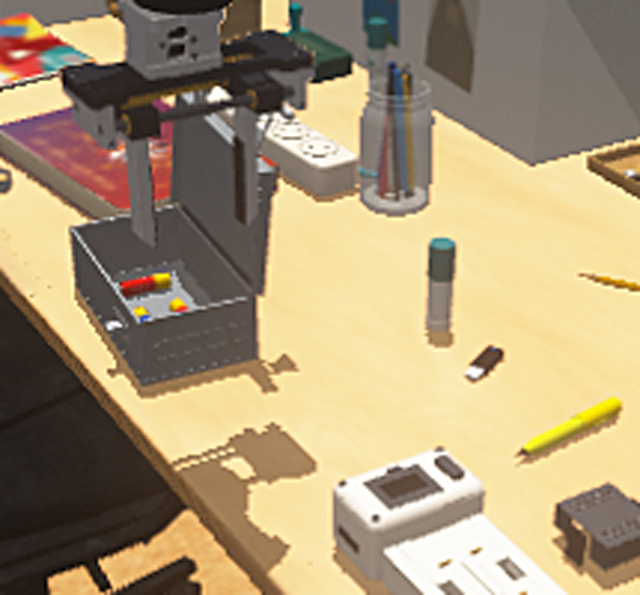

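All three cells are in the case (at (145,283), (140,313) and (178,305)). The printer is empty and the cover still stands at (600,520). I'll fetch the cover.

```bash

python3 -m crank '[[0.1,[-0.035,0.0194,0],[0,0,0]],[0.1,[-0.035,0.0194,0],[0,0,0]],[0.1,[-0.035,0.0194,0],[0,0,0]],[0.1,[-0.035,0.0194,0],[0,0,0]],[0.1,[-0.035,0.0194,0],[0,0,0]],[0.1,[-0.035,0.0194,0],[0,0,0]],[0.1,[-0.035,0.0194,0],[0,0,0]],[0.1,[-0.035,0.0194,0],[0,0,-0.4]]]' >/dev/null
python3 -m crank '[[0.1,[-0.034,0.0194,0.03],[0,0,0]],[0.1,[0,0,0.03],[0,0,0]],[0.1,[0,0,0.02],[0,0,0]],[0.1,[0,0,0],[0,0,0]],[0.1,[0,0,0],[0,0,0]],[0.1,[0,0,0],[0,0,0]]]' >/dev/null
python3 to.py .6584 -.1695 .014 89
```

```text
turn [0.2 0.1 0.5] shift [-0.6 -0.9 75.8] at [ 0.6593 -0.1689  0.0898] q [-0.33  0.42  1.2   0.    1.52 -0.32] t 42.6 F [0.6 1.1 0.2] w 0.0848 ff 0.0
```

```bash

python3 -m crank '[[0.1,[-0.001,-0.001,0.02],[0,0,0.5]],[0.1,[0,0,0.025],[0,0,0]],[0.1,[0,0,0.018],[0,0,0]],[0.1,[0,0,0.006],[0,0,0]],[0.1,[0,0,0.004],[0,0,0]],[0.1,[0,0,0],[0,0,0]],[0.1,[0,0,0],[0,0,0]],[0.1,[0,0,0],[0,0,0]]]' >/dev/null
python3 to.py .6584 -.1695 .014 89
```

```text
turn [ 0.1  0.  -0.1] shift [0.7 0.3 1.9] at [ 0.6581 -0.1702  0.0159] q [-0.34  0.47  1.28  0.    1.39 -0.32] t 43.5 F [-1.3  0.1  0.5] w 0.0847 ff 0.0
```

```bash

python3 -m crank '[[0.1,[0.0005,0,0.001],[0,0,0]],[0.1,[0,0,0],[0,0,0]],[0.3,[0,0,0],[0,0,0]],[0.35,[0,0,0],[0,0,0]],[1,[0,0,0],[0,0,0]],[1,[0,0,0],[0,0,0]],[1,[0,0,0],[0,0,0]],[1,[0,0,0],[0,0,0]]]' >/dev/null
python3 -m crank '[[1,[0,0,0],[0,0,0]],[1,[0,0,0],[0,0,0]],[1,[0,0,0],[0,0,0]],[1,[0,0,0],[0,0,0]]]' >/dev/null
python3 to.py .6584 -.1695 .014 89
python3 -m crank '[[1,[0,0,-0.005],[0,0,0]],[1,[0,0,-0.01],[0,0,0]],[1,[0,0,-0.02],[0,0,0]],[1,[0,0,-0.03],[0,0,0]],[1,[0,0,-0.03],[0,0,0]],[1,[0,0,-0.01],[0,0,0]],[1,[0,0,0],[0,0,0]],[1,[0,0,0],[0,0,0]]]'
python3 to.py .5331 -.1822 .1 89
```

```text
turn [-0.  -0.  -0.1] shift [-0.1  1.2 -0.7] at [ 0.6572 -0.1694  0.0133] q [-0.34  0.47  1.28  0.    1.39 -0.32] t 44.6 F [ 0.2  0.3 -0.3] w 0.0512 ff 30.0
time: 45.45
tool_pos: [0.6566, -0.1692, 0.1172]
ee_rot: [-3.14, -0.001, 1.551]
wrist_force: [-0.2, -0.5, -0.8]
width: 0.0516
finger_force: 30.0
turn [-0.1 -0.  -0.1] shift [ -15.2 -123.3   17.2] at [ 0.6566 -0.1692  0.1172] q [-0.34  0.4   1.16  0.    1.58 -0.32] t 45.5 F [-0.2 -0.5 -0.8] w 0.0516 ff 30.0
```

```bash

python3 -m crank '[[1,[-0.003,-0.025,0],[0,0,0]],[1,[-0.003,-0.025,0],[0,0,0]],[1,[-0.003,-0.025,0],[0,0,0]],[1,[-0.003,-0.025,0],[0,0,0]],[1,[-0.003,-0.023,0.01],[0,0,0]],[1,[0,0,0.01],[0,0,0]],[1,[0,0,0],[0,0,0]],[1,[0,0,0],[0,0,0]]]' >/dev/null
python3 -m crank '[[1,[0,0,0.01],[0,0,0]],[1,[0,0,0.01],[0,0,0]],[1,[0,0,0],[0,0,0]],[1,[0,0,0],[0,0,0]]]' >/dev/null
python3 to.py .5331 -.1822 .052 89
```

```text
turn [-0.1 -0.  -0.1] shift [-0.5 -0.6 25.5] at [ 0.5337 -0.1817  0.0775] q [-0.43  0.18  1.53  0.    1.44 -0.41] t 46.6 F [ 0.4 -0.  -0.1] w 0.0511 ff 30.0
```

```bash

python3 -m crank '[[1,[-0.0003,-0.0004,0.01],[0,0,0]],[1,[0,0,0.01],[0,0,0]],[1,[0,0,0.004],[0,0,0]],[1,[0,0,0],[0,0,0]],[1,[0,0,0],[0,0,0]]]' >/dev/null
python3 to.py .5331 -.1822 .0365 89
python3 -m crank '[[1,[0,0,0.004],[0,0,0]],[1,[0,0,0.003],[0,0,0]],[1,[0,0,0],[0,0,0]],[1,[0,0,0],[0,0,0]]]' >/dev/null
python3 to.py .5331 -.1822 .0365 89
```

```text
turn [-0.  -0.  -0.1] shift [ 0.  -0.3 17.7] at [ 0.5334 -0.1822  0.0542] q [-0.43  0.2   1.55  0.    1.39 -0.41] t 47.1 F [-0.7  0.  -1.7] w 0.0511 ff 30.0
turn [-0.  -0.  -0.1] shift [-0.  -0.4 10.8] at [ 0.5335 -0.1822  0.0473] q [-0.43  0.2   1.56  0.    1.38 -0.41] t 47.5 F [ 0.9  1.  -1.2] w 0.0513 ff 30.0
```

```bash

python3 -m crank '[[1,[0,0,0.003],[0,0,0]],[1,[0,0,0.002],[0,0,0]],[1,[0,0,0],[0,0,0]],[1,[0,0,0],[0,0,0]]]' >/dev/null
python3 to.py .5331 -.1822 .0365 89
python3 -m crank '[[1,[0,0,0.003],[0,0,0]],[1,[0,0,0.002],[0,0,0]],[1,[0,0,0],[0,0,0]],[1,[0,0,0],[0,0,0]]]' >/dev/null
python3 to.py .5331 -.1822 .0365 89
```

```text
turn [-0.  -0.  -0.1] shift [-0.  -0.3  5.7] at [ 0.5334 -0.1822  0.0422] q [-0.43  0.21  1.57  0.    1.37 -0.41] t 48.0 F [-0.6  0.4 -0.6] w 0.0515 ff 30.0
turn [-0.  -0.  -0.1] shift [-0.  -0.3  0.7] at [ 0.5334 -0.1822  0.0372] q [-0.43  0.21  1.57  0.    1.36 -0.41] t 48.4 F [ 0.2 -0.  -0.8] w 0.0513 ff 30.0
```

No contact force yet, so I press down until it seats.

```bash

python3 -m crank '[[1,[0,0,0.001],[0,0,0]],[1,[0,0,0],[0,0,0]],[1,[0,0,0],[0,0,0]]]' >/dev/null
python3 to.py .5331 -.1822 .0365 89
python3 -m crank '[[1,[0,0,0.001],[0,0,0]],[1,[0,0,0],[0,0,0]],[1,[0,0,0],[0,0,0]]]' >/dev/null
python3 to.py .5331 -.1822 .0365 89
```

```text
turn [ 0.   0.  -0.1] shift [ 0.1 -0.6  0.1] at [ 0.5337 -0.1823  0.0366] q [-0.43  0.21  1.57  0.    1.36 -0.41] t 48.6 F [-0.   0.1  0.2] w 0.051 ff 30.0
turn [ 0.   0.  -0.1] shift [ 0.1 -0.6  0.1] at [ 0.5337 -0.1823  0.0366] q [-0.43  0.21  1.57  0.    1.36 -0.41] t 49.0 F [-1.9  1.3  5.9] w 0.051 ff 30.0
```

```bash

python3 -m crank '[[0.38,[0,0,0],[0,0,0]],[0.3,[0,0,0],[0,0,0]],[0.15,[0,0,0],[0,0,0]],[0.15,[0,0,0],[0,0,0]],[0.15,[0,0,0],[0,0,0]],[0.15,[0,0,-0.01],[0,0,0]],[0.1,[0,0,-0.03],[0,0,0]],[0.1,[0,0,-0.04],[0,0,0]]]' >/dev/null
python3 -m crank '[[0.1,[0,0,-0.04],[0,0,0]],[0.1,[0.03,-0.03,0],[0,0,-8.5]],[0.1,[0.03,-0.03,0],[0,0,-8.5]],[0.1,[0.03,-0.03,0],[0,0,-8.5]],[0.1,[0.03,-0.01,0],[0,0,-8.5]],[0.1,[0.03,0,0],[0,0,-8.5]],[0.1,[0.03,0,0],[0,0,-8.5]],[0.1,[0.03,0.02,-0.03],[0,0,-8.5]]]' >/dev/null
python3 -m crank '[[0.4,[0,0.03,-0.02],[0,0,-8.5]],[0.4,[0,0.03,-0.02],[0,0,-8.5]],[0.4,[0,0.03,-0.02],[0,0,-8.5]]]' >/dev/null
python3 to.py .605 .3495 .25 174
python3 - <<'E'
from h import *
S={n:snap(n) for n in("top","side")}
cv2.imwrite("pics/c9.png",cv2.resize(S["side"]["color"][250:350,280:390,::-1],None,fx=5,fy=5,interpolation=cv2.INTER_CUBIC))
c2=[[-.026,.026,-.031,.031,.034,.0555],[-.0315,.0315,-.01,.01,.0365,.0525]]
no=np.zeros((480,640),bool)
for n,r in (("top",(368,402,243,278)),("side",(325,368,280,320))):
    mk=(S[n]["color"].max(2)<110); y=np.zeros(mk.shape,np.uint8); y[r[2]:r[3],r[0]:r[1]]=mk[r[2]:r[3],r[0]:r[1]]
    c=max(cv2.findContours(cv2.morphologyEx(y,cv2.MORPH_CLOSE,np.ones((5,5))),0,2)[0],key=cv2.contourArea); y[:]=0; cv2.drawContours(y,[c],-1,1,-1)
    print("cover",n,y.sum(),fit([(S[n],y>0,r,no)],c2,[.535,-.185,0]))
E
```

```text
turn [0.  0.1 0.2] shift [-174.9  285.6   -2.9] at [0.4012 0.0837 0.2471] q [ 0.07 -0.23  1.59 -0.    1.78 -1.4 ] t 50.9 F [-0.3 -0.6 -0.4] w 0.0641 ff 0.0
cover top 448 (array([ 0.53543021, -0.18331458, -0.04980346]), np.float64(40.6))
cover side 503 (array([ 0.53106412, -0.18133269,  0.00527279]), np.float64(358.02745098039213))
```

View pics/c9.png

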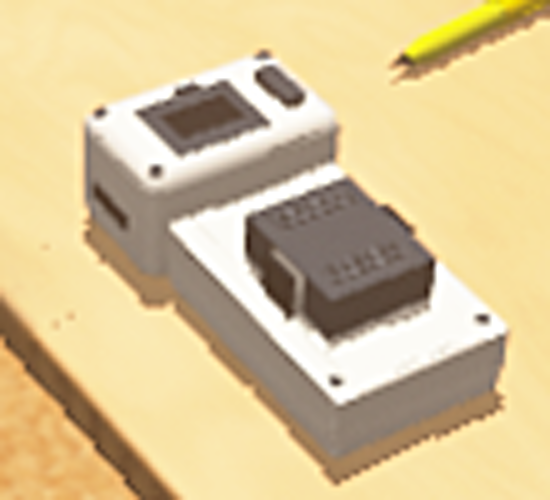

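The cover sits flat with both tabs out (at (285,280) and (405,215)). Next I shut the lid.

```bash

python3 -m crank '[[0.4,[0,0.04,0],[0,0,0]],[0.4,[0,0.04,0],[0,0,0]],[0.4,[0,0.04,0],[0,0,0]],[0.4,[-0.02,0.04,0],[0,0,0]],[0.4,[-0.02,0.04,0],[0,0,0]],[0.4,[-0.02,0.04,0],[0,0,0]],[0.4,[-0.03,0.035,0],[0,0,0]],[0.4,[-0.04,0.01,0],[0,0,0]]]' >/dev/null
python3 -m crank '[[0.35,[-0.04,0,0],[0,0,0]],[0.35,[0,0,0],[0,0,0]],[0.35,[0,0,0],[0,0,0]],[0.35,[0,0,0],[0,0,0]]]' >/dev/null
python3 to.py .605 .3495 .193 174
```

```text
turn [ 0.  -0.  -0.2] shift [-5.   2.8 53. ] at [0.5998 0.3472 0.246 ] q [ 0.44  0.42  0.89  0.    1.84 -1.02] t 52.1 F [-0.1 -0.   0.8] w 0.0609 ff 0.0
```

```bash

python3 -m crank '[[0.35,[-0.005,0.003,0],[0,0,0]],[0.35,[0,0,0.02],[0,0,0]],[0.35,[0,0,0.02],[0,0,0]],[0.35,[0,0,0.012],[0,0,0]],[0.35,[0,0,0],[0,0,0]],[0.35,[0,0,0],[0,0,0]],[0.35,[0,0,0],[0,0,0]]]' >/dev/null
python3 to.py .605 .3495 .193 174
python3 -m crank '[[1,[0,0,0],[0,0,0]],[1,[0,0,0],[0,0,0]],[1,[0,0,0],[0,0,0]],[1,[0,0,0],[0,0,0]],[1,[0,0,0],[0,0,0]],[1,[0,0,0],[0,0,0]]]' >/dev/null
python3 to.py .605 .3495 .193 174
```

```text
turn [ 0.1  0.1 -0.1] shift [ 1.  -1.2  2.3] at [0.6061 0.3506 0.1953] q [ 0.44  0.43  0.97  0.    1.74 -1.02] t 52.9 F [ 0.4 -0.1  0.5] w 0.0616 ff 0.0
turn [-0.1  0.  -0.2] shift [ 0.8 -0.1  0.6] at [0.6058 0.3495 0.1936] q [ 0.44  0.43  0.97 -0.    1.74 -1.02] t 53.5 F [-1.  -3.3  2.1] w 0.0327 ff 30.0
```

```bash

python3 -m crank '[[1,[0.0148,0,-0.0011],[0,0,0]],[1,[0.0148,0,0.0005],[0,0,0]],[1,[0.0147,0,0.0021],[0,0,0]],[1,[0.0144,0,0.0037],[0,0,0]],[1,[0.0139,0,0.0052],[0,0,0]],[1,[0.0133,0,0.0066],[0,0,0]],[1,[0.0125,0,0.008],[0,0,0]],[1,[0.0115,0,0.0093],[0,0,0]]]'
python3 -m crank '[[1,[0.0105,0,0.0105],[0,0,0]],[1,[0.0093,0,0.0116],[0,0,0]],[1,[0.008,0,0.0125],[0,0,0]],[1,[0.0066,0,0.0133],[0,0,0]],[1,[0.005,0,0.014],[0,0,0]],[1,[0,0,0],[0,0,0]],[1,[0,0,0],[0,0,0]]]'
python3 to.py .4496 .3655 .0521 174
```

```text
time: 54.25
tool_pos: [0.4975, 0.3607, 0.1595]
ee_rot: [-3.14, 0.004, 3.033]
wrist_force: [1.7, -4.4, 0.8]
width: 0.0335
finger_force: 30.0
time: 54.95
tool_pos: [0.4567, 0.3648, 0.0961]
ee_rot: [-3.138, -0.002, 3.034]
wrist_force: [-0.1, -5.5, -3.2]
width: 0.0334
finger_force: 30.0
turn [-0.2 -0.1 -0.2] shift [ 7.1 -0.1 44. ] at [0.4567 0.3648 0.0961] q [ 0.58  0.21  1.45 -0.    1.49 -0.89] t 55.0 F [-0.1 -5.5 -3.2] w 0.0334 ff 30.0
```

```bash

python3 -m crank '[[1,[0.0036,0,0.0144],[0,0,0]],[1,[0.002,0,0.0147],[0,0,0]],[1,[0.001,0,0.01],[0,0,0]],[1,[0,0,0.0045],[0,0,0]],[1,[0,0,0],[0,0,0]],[1,[0,0,0],[0,0,0]],[1,[0,0,0],[0,0,0]]]'
python3 -m crank '[[1,[0,0,0.002],[0,0,0]],[1,[0,0,0],[0,0,0]],[1,[0,0,0],[0,0,0]]]'
python3 to.py .4496 .3655 .0521 174
```

```text
time: 55.65
tool_pos: [0.4511, 0.3655, 0.0549]
ee_rot: [-3.139, 0.0, 3.034]
wrist_force: [-1.9, -7.6, 2.7]
width: 0.0334
finger_force: 30.0
time: 55.95
tool_pos: [0.4511, 0.3655, 0.0548]
ee_rot: [-3.139, 0.001, 3.034]
wrist_force: [-4.2, -9.6, 10.5]
width: 0.0333
finger_force: 30.0
turn [-0.1  0.  -0.2] shift [ 1.5 -0.2  2.7] at [0.4511 0.3655 0.0548] q [ 0.58  0.23  1.51 -0.    1.4  -0.88] t 56.0 F [-4.2 -9.6 10.5] w 0.0333 ff 30.0
```

```bash

python3 -m crank '[[0.35,[0,0,0],[0,0,0]],[0.35,[0,0,0],[0,0,0]],[0.35,[0,0,0],[0,0,0]],[0.35,[0,0,-0.02],[0,0,0]],[0.35,[0,0,-0.04],[0,0,0]],[0.35,[0,0,-0.04],[0,0,0]],[0.35,[0,0,0],[0,0,0]]]' >/dev/null
python3 to.py .43 .257 .1 174
python3 - <<'E'
from h import *
S={n:snap(n) for n in("top","side")}
for n in S: np.savez(f"/tmp/{n}5.npz",**S[n])
s=S["side"]
cv2.imwrite("pics/d0.png",cv2.resize(s["color"][145:265,180:310,::-1],None,fx=4,fy=4,interpolation=cv2.INTER_CUBIC))
d=np.load("/tmp/side0.npz"); W=world(s); W0=world({k:d[k] for k in d})
r=np.s_[195:215,235:255]; print("lid z now/before",np.nanmedian(W[r][...,2]),np.nanmedian(W0[r][...,2]))
r=np.s_[200:210,222:232]; print("front",np.nanmedian(W[r],(0,1)),np.nanmedian(W0[r],(0,1)))
a=s["color"][172:250,222:285].astype(int); b=d["color"][172:250,222:285].astype(int); print("diff",np.abs(a-b).mean())
E
```

```text
turn [ 0.6  0.6 -0.1] shift [  11.9 -114.7   59.3] at [0.4539 0.3698 0.1593] q [ 0.59  0.17  1.37  0.    1.59 -0.88] t 56.6 F [0.6 0.7 1.9] w 0.0608 ff 0.0
lid z now/before 0.0707071984692645 0.07056041112507819
front [0.47358745 0.26943779 0.07047778] [0.47386189 0.26971263 0.06996135]
diff 2.6922398589065257
```

View pics/d0.png

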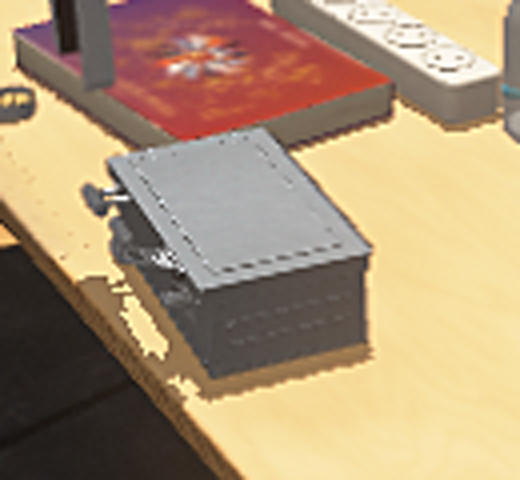

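Lid is shut flush (top at 70.7 mm against 70.6 before), and the hasp is still up with its lip at (122,240). I'll pinch the lip and swing it down.

```bash

python3 -m crank '[[0.35,[0.012,-0.038,0],[0,0,0]],[0.35,[0.01,-0.038,0],[0,0,0]],[0.35,[0,-0.037,0],[0,0,0]],[0.35,[0,0,0],[0,0,0]],[0.35,[0,0,0],[0,0,0]],[0.35,[0,0,0],[0,0,0]]]' >/dev/null
python3 to.py .4274 .2575 .088 174
```

```text
turn [-0.  -0.1 -0.1] shift [-10.8   1.1  62.5] at [0.4165 0.2576 0.1505] q [ 0.44 -0.03  1.6   0.    1.57 -1.03] t 57.4 F [0.4 0.1 0.1] w 0.0609 ff 0.0
```

```bash

python3 -m crank '[[0.35,[-0.011,0.001,0.01],[0,0,0]],[0.35,[0,0,0.02],[0,0,0]],[0.35,[0,0,0.02],[0,0,0]],[0.35,[0,0,0.01],[0,0,0]],[0.35,[0,0,0],[0,0,0]],[0.35,[0,0,0],[0,0,0]],[0.35,[0,0,0],[0,0,0]]]' >/dev/null
python3 to.py .4274 .2575 .088 174
python3 -m crank '[[1,[0,0,0],[0,0,0]],[1,[0,0,0],[0,0,0]],[1,[0,0,0],[0,0,0]],[1,[0,0,0],[0,0,0]],[1,[0,0,0],[0,0,0]],[1,[0,0,0],[0,0,0]]]' >/dev/null
python3 to.py .4274 .2575 .088 174
```

```text
turn [ 0.1  0.1 -0.1] shift [1.3 0.1 4.7] at [0.4287 0.2573 0.0927] q [ 0.43  0.03  1.66  0.    1.45 -1.04] t 58.0 F [ 0.1 -0.  -0.3] w 0.0609 ff 0.0
turn [ 0.1  0.  -0.1] shift [0.6 0.3 3.9] at [0.428  0.2571 0.0919] q [ 0.43  0.03  1.66  0.    1.45 -1.04] t 58.6 F [-0.5  1.2  1.1] w 0.0295 ff 30.0
```

```bash

python3 -m crank '[[1,[0.0045,0,0.0045],[0,0,0]],[1,[0.004,0,0.005],[0,0,0]],[1,[0.0034,0,0.0056],[0,0,0]],[1,[0.0026,0,0.006],[0,0,0]],[1,[0.0016,0,0.0064],[0,0,0]],[1,[0.0008,0,0.0065],[0,0,0]],[1,[-0.0003,0,0.0065],[0,0,0]],[1,[-0.0013,0,0.0065],[0,0,0]]]'
python3 -m crank '[[1,[-0.0024,0,0.0062],[0,0,0]],[1,[-0.003,0,0.0058],[0,0,0]],[1,[-0.004,0,0.0052],[0,0,0]],[1,[-0.0045,0,0.0047],[0,0,0]],[1,[-0.005,0,0.0034],[0,0,0]],[1,[-0.005,0,0.003],[0,0,0]],[1,[0,0,0],[0,0,0]],[1,[0,0,0],[0,0,0]]]'
python3 to.py .4373 .2563 .0155 174
```

```text
time: 59.45
tool_pos: [0.4124, 0.2587, 0.0442]
ee_rot: [3.141, -0.001, 3.035]
wrist_force: [2.8, 2.2, 4.3]
width: 0.0296
finger_force: 30.0
time: 60.25
tool_pos: [0.4356, 0.2562, 0.0158]
ee_rot: [3.141, -0.003, 3.034]
wrist_force: [-2.8, 5.4, 3.3]
width: 0.0295
finger_force: 30.0
turn [ 0.  -0.2 -0.1] shift [-1.7  0.2  0.3] at [0.4356 0.2562 0.0158] q [ 0.42  0.11  1.74  0.    1.3  -1.05] t 60.2 F [-2.8  5.4  3.3] w 0.0295 ff 30.0
```

Push in the last millimetres and watch the force.

```bash

python3 -m crank '[[1,[-0.002,0,0.0005],[0,0,0]],[1,[0,0,0],[0,0,0]],[1,[0,0,0],[0,0,0]]]' >/dev/null
python3 to.py .4373 .2563 .0155 174
python3 -m crank '[[1,[-0.002,0,0.0005],[0,0,0]],[1,[0,0,0],[0,0,0]],[1,[0,0,0],[0,0,0]]]' >/dev/null
python3 to.py .4373 .2563 .0155 174
```

```text
turn [ 0.  -0.4 -0.1] shift [-1.4  0.2  0.2] at [0.4359 0.2562 0.0157] q [ 0.42  0.11  1.73  0.    1.3  -1.05] t 60.5 F [-6.7  4.2  7.4] w 0.0295 ff 30.0
turn [-0.  -0.6 -0.1] shift [-1.2  0.3  0. ] at [0.4361 0.2562 0.0155] q [ 0.42  0.12  1.73  0.01  1.3  -1.05] t 60.9 F [-11.8   5.   12.8] w 0.0292 ff 30.0
```

```bash

python3 -m crank '[[1,[0.0035,0,-0.001],[0,0,0]],[0.35,[0,0,0],[0,0,0]],[0.35,[0,0,0],[0,0,0]],[0.35,[0,0,0],[0,0,0]],[0.35,[0,0,-0.02],[0,0,0]],[0.35,[0,0,-0.04],[0,0,0]],[0.35,[0,0,-0.04],[0,0,0]],[0.35,[0,0,-0.04],[0,0,0]]]' >/dev/null
python3 -m crank '[[0.2,[0.03,0.03,-0.03],[0,0,0]],[0.2,[0.03,0.03,-0.03],[0,0,0]],[0.2,[0.02,0.04,0],[0,0,0]],[0.2,[0,0.04,0],[0,0,0]],[0.2,[0,0,0],[0,0,0]]]' >/dev/null
python3 - <<'E'
from h import *
S={n:snap(n) for n in("top","side")}
for n in S: save(S[n],f"end_{n}.png")
s=S["side"]; d=np.load("/tmp/side0.npz")
a=cv2.resize(s["color"][150:350,180:400,::-1],None,fx=2.7,fy=2.7,interpolation=cv2.INTER_CUBIC)
cv2.imwrite("pics/d1.png",a)
for n,rs in (("side",((212,225,218,232),)),("top",((224,238,284,300),))):
    D=np.load(f"/tmp/{n}0.npz")["color"]
    for r in rs:
        for c in (D,S[n]["color"]):
            c=np.ascontiguousarray(c[r[2]:r[3],r[0]:r[1]]); h=cv2.cvtColor(c,cv2.COLOR_RGB2HSV); print(n)
            for row in (h[...,1]<60)&(h[...,2]>110): print("".join(".#"[i] for i in row.astype(int)))
E
```

```text
side
........#....
........##...
.........##..
.............
...##........
...###.##....
..#######....
...#######...
....######...
.....###.....
.............
.............
.............
.............
side
........#....
........##...
.........##..
.............
...##........
...###.##..#.
...######....
...######....
....#####.#..
.....###.....
......#......
.............
.............
.............
top
......#####...
..............
####..........
..............
..............
..............
....###.......
..............
...##.........
..########....
.#########....
###########...
###########...
.#########....
..............
..............
top
......#####...
..............
####..........
..............
..............
..............
....###.......
..............
...##.........
..########....
.#########....
###########...
###########...
.####.####....
..............
..............
```

View pics/d1.png

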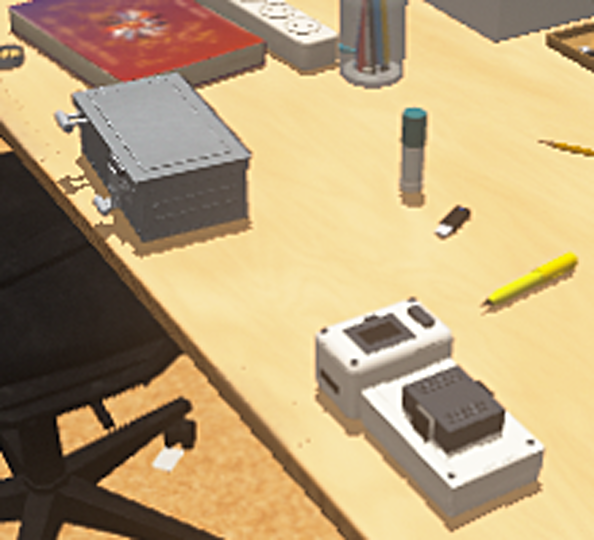

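```bash
python3 - <<'E'
from h import *
for n,r in (("top",(372,402,246,278)),("side",(325,368,280,322))):
    A=np.load(f"/tmp/{n}0.npz")["color"]; B=cv2.imread(f"pics/end_{n}.png")[...,::-1]
    for c in (A,B):
        c=c[r[2]:r[3],r[0]:r[1]].astype(int).max(2); print(n)
        for row in c[::1]: print("".join("#%+:. "[min(5,v//40)] for v in row))
E
```

```text
top
                              
                              
                              
                   ........   
           :++++::.           
    ::::...%####%+:.          
   .+%%%+++%%%%%%%+++++++:    
   :%%%%%%%%%%%%%%%%%%%%%:    
   :%%%+++%%%%%%%%%%%%%%%:.   
   +%%++++%%%%%%%%%%%%%%%+.   
   +%%++++%%%%%%%%%%%%%%%+:   
   +%%%%%++%%+%%%%%%%%%%%+:   
   +%%++++%%%%%%%%%%%%%%%%+.  
   +%%++++%%%%%%%%%%%%%%%%+.  
   +%%+++++%%%%%%%%%%%%%%%:   
   +%%++++%%%%%%%%%%%%++%%:   
   :+%%+%%%%%%%%%%%%%%++%%:   
   +%%+++%%%%%%%%%%%%%++%%:   
   :%%++%%%%+%%%%%%%++++%%:   
   :%%++%%%%%%%%%%%%++++%%:   
   :%%%+%+%%%%%%%%%%%%%%%%:   
   :%%++++%%%%%%%%%%%%%%%%:   
   :%%%%%%%%%%+++%%%%%%%%%+.  
   :%#####%%%%%%+%++%####%+.  
   :%#####%%%%%%%%%######%+.  
   .++++++#########%%%%%%+:.  
 ......   :%######%::::::::.  
            :::+++:.      ... 
             :::.             
                              
......                        
+++++++++++++++++++++++++++++:
top
                              
                              
                              
       
[... 3867 characters left out ...]
+::+++:+++:::++++++++++%+ 
       +%%%%%%::+++:++++++:+++++++++++++%+ 
       .%%%%%%::%%++:+:::+++++%+++++++++%. 
:       +%%%%+::%++++::+++++%++++++++++%%  
::      .+%%%+::%++++++++%+++++++++++%%++  
:::      .+%%+:+%++++++%++++++++++%%+++::  
::::      .+%+:+%+++++++++++++++%%++::..:  
:::::      .%+:+%%++++++++++++%%++:....    
:::::.      +:.:+%+++++++++%%+++:....      
::::::.        .:+%++++++%%++:::..         
:::::::.        .:+%++%%%++:..             
::::::::.         .+%%+++:..               
:::::::::          .++:::.                 
::::::::::          .:.                    
:::::::::::                                
::::::::::::                               
::::::::::::+
```

The cover and both tabs match the starting view, and so do the lid and hasp. Handing in.

```bash
python3 -c "
from bench import robot
print(robot.close_job())"
```

```text
the job is handed in; nothing more can be done
None
```

The job is done and handed in at about 62 s of the 210 s: all three batteries found (two in the printer, one on the desk) are in the case, the cover is back on the empty printer with both tabs out, and the lid is shut with the hasp down over the catch; the judge's verdict was not shown.

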